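Clear the bauble dipping bench

ROBOT

A 7-joint arm with a two-finger parallel gripper is mounted at the origin on the work surface. World frame = base frame: x ahead of the robot, y to its left, z up, the work surface at z = 0. Lengths are in mm, angles in degrees, forces in N, time in s.
With the tool pointing down it reaches from about 400 to 850 mm from the base axis. Payload 10.4 kg.
Tool frame: the origin (TCP) lies on the centre line of the jaws, within the pads' length; the fingertips stand 14 mm ahead of it and the grasp point (between the pads) lies 5 mm behind it; z points along the fingers, y is the line along which they close (so a half turn about z gives the same grasp; the last joint's range is limited). The gripper opens to 87 mm and grips with 3 to 60 N. Pads are 19 mm wide; open, the fingers measure 117 mm over their backs; the gripper's body (75 mm by 190 mm) begins 51 mm behind the grasp point.
Start: joints at [73.19, 19.034, -3.707, 83.658, 1.238, 77.344, -5.071], TCP at [167.21, -602.239, 236.576] pointing down, gripper open.
Joint ranges: [-148.97, 148.97], [-28.65, 121.19], [-84.17, 76.75], [9.2, 138.47], [-72.65, 252.65], [3.7, 117.97], [-149.18, 149.18]. Speed limits (degrees/s): [127.2, 127.2, 159.86, 159.86, 180, 180, 180].

INTERFACE

Orientations are given as [roll, pitch, yaw] about the fixed x, y, z axes, in that order (R = Rz(yaw) Ry(pitch) Rx(roll)).
In Python, from station import * gives the robot as it stands. The module is installed in compiled form; this text tells all that it offers.
- The arm moves only by the tool apply_moves, never from a script. Its argument "rows" is a list of rows, each an object with "dp": the shift along the world's x, y, z in units of 30 mm (1.0 is 30 mm), a list of three; "rotation": the turn, a rotation vector about the world's x, y, z in units of 5 degrees (1.0 is 5 degrees), a list of three; "gripper": the opening, from 0 (shut) to 1 (fully open). In form: [{"dp": [tx, ty, tz], "rotation": [rx, ry, rz], "gripper": gripper}, ...]. A call has 1 to 8 rows; each row shifts and turns the commanded pose from where the row before left it; what a row does not reach is not made up. A row lasts 1/10 s, in which the tool goes at most 50 mm and 8.59 degrees, less where a joint would pass 70% of its speed; a pose out of reach is approached as far as the arm can. A call is refused whole if a number of a shift passes 1 or a number of a turn 1, either way. A call with a gripper value outside its range is refused whole. The fingers move at their own pace and stop on an object; the grip force is fixed at half the most. Time passes only in rows, so rows that do not move let the fingers close. It gives the time, the measured TCP pose, the force, the opening and the grip force at its end, in the units of the state.
- sense(): the state, without advancing time (a new reading comes with each control period).
- snapshot(name): name is "scene" or "top" or "wrist"; returns the picture (480x640x3 uint8, blue, green, red); there is no depth.
- camera_model(name): a dict with "intrinsics" (3x3 intrinsics, pixels), "camera_from_world" (4x4, takes a point from world to camera coordinates). Camera axes: x right, y down, z forward; pixel columns grow to the right and rows downward; lengths in mm; the calibration is good to about 2 mm. The wrist camera is an equidistant fisheye: a pixel r from the principal point sees the ray r / f radians off the axis. A picture is of the moment at which its call begins: read the wrist's pose just before it. camera_model takes no time and is no camera call; for the wrist camera it gives the pose at the moment of the call.
- sign_off(): hands the job in; it is judged then, once.
Trained networks look in the newest picture that a camera, given by its name, has taken for a name from the list of things; names that differ only in an ending like _2 or _b are one class to them, and where a whole thing is asked for, a point or a joint stands for the part that bears it (a point fixed in the world has none). Each returns a list of dicts, best first, with "p" (0 to 1); they miss things now and then, are a little off and sometimes report something else, mostly with a low value. They report only what shows in the picture. A call takes as long as a camera call.
- regions_of(camera, name): "mask" (480x640 bool, what is visible of it).
- place_of(camera, name): "location" ([x, y, z] in mm, in world coordinates, good to about 4 mm: a listed point, or the origin of a listed thing).
The state is a dict: "time": time; "joints": joint angles; "joint_vel": joint speeds; "tau": joint torques, N m; "ee_pos": TCP position; "ee_rot": TCP orientation; "ft_force": force on the tool from outside, world axes, zero at the start; "torque": the same for the moment, N m; "finger_gap": finger opening in mm; "grasp_force": force on a finger pad.
Only numpy, scipy, OpenCV 4.12 (cv2) and the standard library are available. Lean on these libraries where they do the work, as an engineer would, in place of code of your own. Each camera call takes 0.05 s, during which the arm holds its last target. There are 200 camera calls.

TASK

Clear down the bauble dipping bench: first swing the extraction lever to the green mark, then take every red bauble off the turntable and set it down gently, without dropping it, in a ring seat of the black packing tray. Once the glass is safe, push all the dried lacquer flakes off the drip plate into the waste pan with the blue scraper, keeping your fingers off them. When the plate is clear, bring the lever back to the yellow idle mark and leave the scraper standing on the middle of its mat; leave the tin and the jar where they stand.

Things in the scene. Friction and masses are not known exactly. Their poses are not given: they have to be found in the camera images.
- damper (a joint): angle (rad) of the extraction damper lever on top of the round duct at the back of the bench; vertical hinge. 0: shut stop (lever points to the robot's left); grows anticlockwise seen from above, the knob sweeping from left to right along the robot's side of the duct; 1.4: open stop. 0.35 on the yellow (idle) mark, 1.10 on the green (working) mark. Stays where left; 2 N at the knob moves it
- damper_pivot (a point): point on the vertical hinge axis of the damper lever, at the height of its flat bar (171 mm over the bench)
- damper_knob (a point): middle of the grip of the lever's black upright round knob, 125 mm from the hinge axis: 24 mm across, 38 mm tall, standing from 172 to 210 mm over the bench; this point lies 191 mm over the bench. The flat steel bar (9 mm wide, 6 mm thick) runs under it, over a white quadrant plate with a yellow and a green mark
- turntable: foot of the decorating turntable, origin under its centre on the bench. Its aluminium disc (240 mm across, top 45 mm over the bench) spins freely on a vertical axis with next to no friction and carries four white ring seats 51 mm across, 12 mm high, centred 80 mm from the axis, 90 degrees apart
- tray: fixed black packing tray, 205 x 205 mm, rim 20 mm high, origin under its centre on the bench, x and y along its sides; four black ring seats, 51 mm across and 12 mm high, centred at x = +-47.5 mm, y = +-47.5 mm. A seated bauble hangs in the ring, its underside 5 mm over the tray's floor
- drip_stand: fixed aluminium drip stand, origin on the bench under the centre of its plate. Plate 180 x 180 mm, upper face 60 mm over the bench, rims 14 mm higher and 5 mm thick on three sides (its -x, +y and -y sides; 170 mm clear between the side rims); open lip on its +x side at x = 90 mm
- pan (a point): centre of the inner floor of the grey waste pan (3 mm over the bench) that stands under the lip; axes as the drip stand's. Inside 114 mm (x) by 174 mm (y), walls 42 mm above its floor, the far one 72 mm; its near wall lies 12 mm back under the lip
- mat: black rubber mat of the scraper, 100 (x) x 110 (y) x 3 mm, fixed, origin under its centre; its upper face is 3 mm over the bench
- scraper: loose blue scraper block, origin at the centre of its underside. Foot 36 mm (x) by 90 mm (y) by 14 mm high with black rubber edges along its long sides; on it a grip 22 mm (x) by 70 mm (y) rising from 14 to 54 mm. It is pushed along its x, either way; 0.11 to 0.22 kg
- tin: bystander: tin of lacquer, 64 mm across, 85 mm tall; leave alone
- jar: bystander: jar of caps, 60 mm across, 75 mm tall; leave alone
- seat0 (a point): where the centre of a bauble lies when it sits in ring seat 0 of the tray, 41 mm over the bench
- seat1 (a point): where the centre of a bauble lies when it sits in ring seat 1 of the tray, 41 mm over the bench
- seat2 (a point): where the centre of a bauble lies when it sits in ring seat 2 of the tray, 41 mm over the bench
- seat3 (a point): where the centre of a bauble lies when it sits in ring seat 3 of the tray, 41 mm over the bench
- bauble0: red lacquered glass ball 60 mm across with a small brass cap and loop (16 mm) on top, origin at the ball's centre, about 35 g; starts in a ring seat of the turntable, its centre 80 mm over the bench; may be absent
- bauble1: red lacquered glass ball 60 mm across with a small brass cap and loop (16 mm) on top, origin at the ball's centre, about 35 g; starts in a ring seat of the turntable, its centre 80 mm over the bench; may be absent
- bauble2: red lacquered glass ball 60 mm across with a small brass cap and loop (16 mm) on top, origin at the ball's centre, about 35 g; starts in a ring seat of the turntable, its centre 80 mm over the bench; may be absent
- bauble3: red lacquered glass ball 60 mm across with a small brass cap and loop (16 mm) on top, origin at the ball's centre, about 35 g; starts in a ring seat of the turntable, its centre 80 mm over the bench; may be absent
- flake0: loose flake of dried red lacquer, about 30 x 28 x 7 mm, origin at the centre of its underside, on the drip plate; may be absent
- flake1: loose flake of dried red lacquer, about 30 x 28 x 7 mm, origin at the centre of its underside, on the drip plate; may be absent
- flake2: loose flake of dried red lacquer, about 30 x 28 x 7 mm, origin at the centre of its underside, on the drip plate; may be absent
- flake3: loose flake of dried red lacquer, about 30 x 28 x 7 mm, origin at the centre of its underside, on the drip plate; may be absent

How it is judged (in metres and radians):
On the way, in this order (a step that is already met when the one before it is completed fails the run):
1. the extraction lever is on the green mark (value of joint damper between 1.01 and 1.19 rad and velocity of joint damper between -0.05 and 0.05 rad/s), for 0.3 s.
2. every bauble sits released in a ring seat of the tray ((distance between bauble0 and seat0 below 0.01 m or distance between bauble0 and seat1 below 0.01 m or distance between bauble0 and seat2 below 0.01 m or distance between bauble0 and seat3 below 0.01 m) and (distance between bauble1 and seat0 below 0.01 m or distance between bauble1 and seat1 below 0.01 m or distance between bauble1 and seat2 below 0.01 m or distance between bauble1 and seat3 below 0.01 m) and (distance between bauble2 and seat0 below 0.01 m or distance between bauble2 and seat1 below 0.01 m or distance between bauble2 and seat2 below 0.01 m or distance between bauble2 and seat3 below 0.01 m) and (distance between bauble3 and seat0 below 0.01 m or distance between bauble3 and seat1 below 0.01 m or distance between bauble3 and seat2 below 0.01 m or distance between bauble3 and seat3 below 0.01 m) and linear speed of each of bauble0, bauble1, bauble2, bauble3 below 0.03 m/s and contact force between each of bauble0, bauble1, bauble2, bauble3 and the fingers below 0.1 N), for 0.3 s.
3. every flake lies in the waste pan (x of flake0 in the frame of pan between -0.06 and 0.06 m and y of flake0 in the frame of pan between -0.09 and 0.09 m and z of each of flake0, flake1, flake2, flake3 in the frame of pan below 0.045 m and x of flake1 in the frame of pan between -0.06 and 0.06 m and y of flake1 in the frame of pan between -0.09 and 0.09 m and x of flake2 in the frame of pan between -0.06 and 0.06 m and y of flake2 in the frame of pan between -0.09 and 0.09 m and x of flake3 in the frame of pan between -0.06 and 0.06 m and y of flake3 in the frame of pan between -0.09 and 0.09 m), for 0.3 s.
4. the extraction lever is back on the yellow mark (value of joint damper between 0.26 and 0.44 rad and velocity of joint damper between -0.05 and 0.05 rad/s), for 0.3 s.
At the end, for the whole second after the job is handed in: The lever rests within 0.09 rad of the yellow mark; every bauble sits at rest in a ring seat of the tray (centre within 10 mm of the seat's point); every flake lies inside the waste pan; the scraper stands upright and at rest on its mat, its centre within 30 mm of the mat's (all of step 3 and all of step 4 and (distance between bauble0 and seat0 below 0.01 m or distance between bauble0 and seat1 below 0.01 m or distance between bauble0 and seat2 below 0.01 m or distance between bauble0 and seat3 below 0.01 m) and (distance between bauble1 and seat0 below 0.01 m or distance between bauble1 and seat1 below 0.01 m or distance between bauble1 and seat2 below 0.01 m or distance between bauble1 and seat3 below 0.01 m) and (distance between bauble2 and seat0 below 0.01 m or distance between bauble2 and seat1 below 0.01 m or distance between bauble2 and seat2 below 0.01 m or distance between bauble2 and seat3 below 0.01 m) and (distance between bauble3 and seat0 below 0.01 m or distance between bauble3 and seat1 below 0.01 m or distance between bauble3 and seat2 below 0.01 m or distance between bauble3 and seat3 below 0.01 m) and linear speed of each of bauble0, bauble1, bauble2, bauble3 below 0.03 m/s and horizontal distance between scraper and mat below 0.03 m and height (world z) of scraper below 0.012 m and angle between scraper's own z axis and vertical below 0.12 rad and linear speed of scraper below 0.02 m/s); the robot touches nothing.
It fails at once if a bauble is dropped: it falls freely for more than about 20 mm (faster than 0.6 m/s, out of the fingers) ((linear speed of bauble0 above 0.6 m/s and contact force between bauble0 and the fingers below 0.05 N) or (linear speed of bauble1 above 0.6 m/s and contact force between bauble1 and the fingers below 0.05 N) or (linear speed of bauble2 above 0.6 m/s and contact force between bauble2 and the fingers below 0.05 N) or (linear speed of bauble3 above 0.6 m/s and contact force between bauble3 and the fingers below 0.05 N)).
It fails at once if a bauble is pressed or knocked against the tray with more than 45 N (contact force between any of bauble0, bauble1, bauble2, bauble3 and tray above 45 N).
It fails at once if a bauble falls off onto the bench (height (world z) of any of bauble0, bauble1, bauble2, bauble3 below 0.034 m).
It fails at once if the fingers touch a flake (contact force between any of flake0, flake1, flake2, flake3 and the fingers above 0.3 N).
It fails at once if the tin or the jar is moved more than 30 mm or tipped over (distance of any of tin, jar from where it was at the start of the episode above 0.03 m or angle between any of tin, jar's own z axis and vertical above 0.6 rad).
Of bauble0, bauble1, bauble2, bauble3 only 2 to 4 are there at a start; the rules pass over those that are not, and their reading is None.
Of flake0, flake1, flake2, flake3 only 2 to 4 are there at a start; the rules pass over those that are not, and their reading is None.
At some moment in a run one of scraper may be knocked a few centimetres aside while the robot is not near it.
It also fails if it takes over 210 s, if anything falls off the work surface, if the arm or the gripper's body presses on something with over 40 N, if the wrist force passes 120 N, or if a joint passes its speed limit or range.

## Working session

There is one attempt and no reset: what is moved stays moved. The work goes in short steps, Python scripts to look and compute and a tool call to move; the robot and the scene stay as the last step left them, time stands still between calls to the robot, and variables do not carry over. Pictures are saved under pics/ and viewed, at most 14 in all, crops included, and the job is handed in when it is done.

Besides the shell and the picture viewer there is one more tool, called after "Call:" as name(argument=value, ...), one argument or row to a line, values as JSON. apply_moves: Moves the arm, as the interface text tells. Its arguments: {"type":"object","properties":{"rows":{"type":"array","items":{"type":"object","properties":{"dp":{"type":"array","items":{"type":"number"}},"rotation":{"type":"array","items":{"type":"number"}},"gripper":{"type":"number"}}}}},"required":["rows"]}

```bash
mkdir -p pics; cat > h.py <<'E'
from station import *
import numpy as np, cv2
def see(cam,names,k=4,pm=0.3):
    for n in names:
        for d in place_of(cam,n)[:k]:
            if d['p']>pm: print(cam,n,round(d['p'],2),np.round(d['location'],0))
E
python3 - <<'E'
from h import *
s=sense();print(s['time'],s['ee_pos'],s['ee_rot'],s['finger_gap'])
for c in('scene','top'):
    cv2.imwrite(f'pics/{c}0.png',snapshot(c))
see('top',['damper_pivot','damper_knob','turntable','tray','drip_stand','pan','mat','scraper','tin','jar','seat0','bauble0','flake0'],5)
see('scene',['damper_pivot','damper_knob','turntable','tray','drip_stand','scraper','bauble0','flake0'],5)
E
```

```text
0.0 [ 167.06211963 -601.86616389  235.74513692] [-1.79916912e+02  4.60224701e-03  1.55135349e+01] 87.09604713756882
top damper_pivot 0.58 [808. -30. 170.]
top damper_pivot 0.5 [676. 273.  -1.]
top damper_knob 0.51 [679.  -8. 192.]
top damper_knob 0.47 [ 506. -246.   61.]
top damper_knob 0.42 [806. -25. 173.]
top turntable 0.69 [536.  69.  -3.]
top tray 0.73 [469. 365.  -1.]
top drip_stand 0.9 [ 468. -191.   -0.]
top pan 0.73 [ 598. -245.    1.]
top mat 0.62 [ 450. -393.    0.]
top scraper 0.78 [ 436. -393.    3.]
top tin 0.7 [ 602. -473.   -3.]
top jar 0.97 [675. 273.  -2.]
top jar 0.51 [ 473. -191.   -1.]
top seat0 0.93 [534. 339.  43.]
top seat0 0.9 [409. 396.  41.]
top seat0 0.8 [493. 428.  41.]
top seat0 0.75 [443. 304.  42.]
top bauble0 0.71 [ 449. -395.   -1.]
top bauble0 0.69 [496. 138.  78.]
top bauble0 0.69 [472.  28.  79.]
top bauble0 0.61 [610. 114.  79.]
top bauble0 0.56 [495. 428.  41.]
top flake0 0.67 [ 509. -244.   63.]
top flake0 0.61 [ 458. -230.   61.]
scene damper_pivot 0.69 [804. -33. 172.]
scene damper_pivot 0.69 [408. 392.  36.]
scene damper_knob 0.73 [679.  -5. 188.]
scene turntable 0.69 [540.  69.  -2.]
scene turntable 0.42 [ 471. -190.   -0.]
scene tray 0.58 [469. 362.   3.]
scene drip_stand 0.93 [ 472. -191.   -1.]
scene scraper 0.8 [ 436. -390.    1.]
scene scraper 0.38 [442. 305.  42.]
scene bauble0 0.76 [493. 141.  82.]
scene bauble0 0.76 [471.  25.  76.]
scene bauble0 0.56 [607. 112.  77.]
scene flake0 0.64 [ 463. -237.   62.]
scene flake0 0.45 [ 511. -242.   59.]
```

View pics/top0.png

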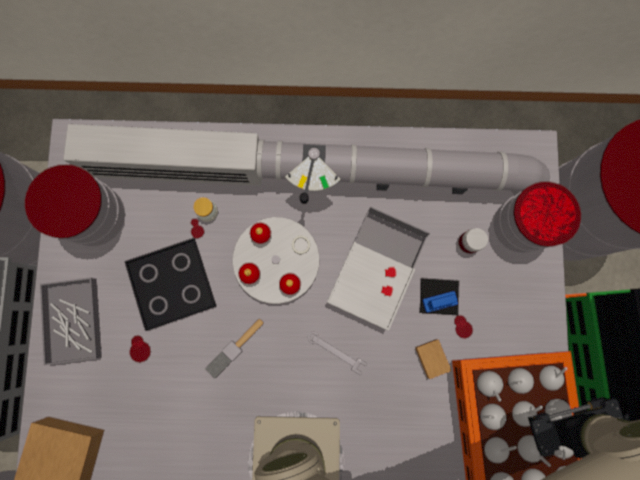

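View pics/scene0.png

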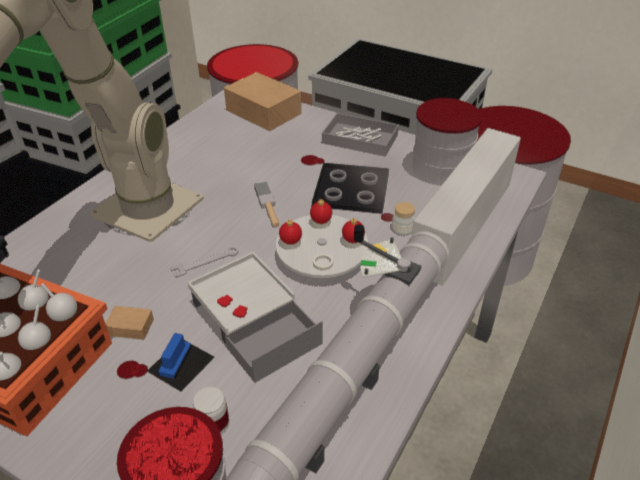

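The top view shows the knob at (304,198), marks at (304,182) yellow and (323,182) green, three baubles, the empty seat at (300,245), two flakes at (390,272) and (387,291), and the scraper at (440,301). Next I measure mark angles and orientations.

```bash
cat >> h.py <<'E'
def ray(cam,uv,z):
    m=camera_model(cam);K=np.array(m['intrinsics']);T=np.array(m['camera_from_world'])
    uv=np.atleast_2d(uv).astype(float);d=np.c_[uv,np.ones(len(uv))]@np.linalg.inv(K).T@T[:3,:3]
    c=-T[:3,:3].T@T[:3,3];return (c+d*((z-c[2])/d[:,2])[:,None])[:,:2]
def rect(cam,name,z,k=1):
    for d in regions_of(cam,name)[:k]:
        v,u=np.nonzero(d['mask']);p=ray(cam,np.c_[u,v],z).astype(np.float32)
        (c,s,a)=cv2.minAreaRect(p);print(name,round(d['p'],2),np.round(c),np.round(s),round(a,1))
E
python3 - <<'E'
from h import *
im=snapshot('top');h=cv2.cvtColor(im,cv2.COLOR_BGR2HSV)
roi=np.zeros(h.shape[:2],bool);roi[170:195,280:345]=1
piv=np.array([806,-31.])
for n,lo,hi in(('yel',20,35),('grn',45,85)):
    v,u=np.nonzero(roi&(h[...,0]>=lo)&(h[...,0]<=hi)&(h[...,1]>110));p=ray('top',[u.mean(),v.mean()],165)[0]
    print(n,len(u),p,np.degrees(np.arctan2(*(p-piv)[::-1]))%360)
for n,z in(('tray',20),('drip_stand',70),('mat',3),('scraper',54),('pan',60)):rect('top',n,z,2)
E
```

```text
yel 79 [731.18692469  -1.51931801] 158.4926890741786
grn 57 [731.08378986 -57.88532495] 199.74163763700523
tray 0.77 [469. 363.] [210. 211.] 20.6
drip_stand 0.91 [ 524. -214.] [184. 292.] 66.7
mat 0.58 [ 450. -393.] [108. 100.] 89.1
scraper 0.89 [ 436. -382.] [36. 89.] 15.8
scraper 0.69 [ 527. -216.] [187. 300.] 66.9
pan 0.83 [ 526. -216.] [186. 301.] 67.3
pan 0.3 [611. 111.] [59. 58.] 1.4
```

Call:
apply_moves(
  rows=[
    {"dp": [0.6,0.7,0.5],"rotation": [0,0,-0.6],"gripper": 0.7},
    {"dp": [0.85,0.99,0.3],"rotation": [0,0,-0.8],"gripper": 0.7},
    {"dp": [0.85,0.99,0],"rotation": [0,0,-0.8],"gripper": 0.7},
    {"dp": [0.85,0.99,0],"rotation": [0,0,-0.8],"gripper": 0.7},
    {"dp": [0.85,0.99,0],"rotation": [0,0,-0.8],"gripper": 0.7},
    {"dp": [0.85,0.99,0],"rotation": [0,0,-0.8],"gripper": 0.7},
    {"dp": [0.85,0.99,0],"rotation": [0,0,-0.4],"gripper": 0.7},
    {"dp": [0.85,0.99,0],"rotation": [0,0,0],"gripper": 0.7},
  ],
)

```text
time: 2.25
ee_pos: [364.6, -372.0, 260.8]
ee_rot: [180.0, -0.0, -9.6]
ft_force: [0.1, -0.7, 0.1]
finger_gap: 61.1
grasp_force: 0.0
```

Call:
apply_moves(
  rows=[
    {"dp": [0.81,0.94,0],"rotation": [0,0,0],"gripper": 0.7},
    {"dp": [0.81,0.94,0],"rotation": [0,0,0],"gripper": 0.7},
    {"dp": [0.81,0.94,0],"rotation": [0,0,0],"gripper": 0.7},
    {"dp": [0.81,0.94,0],"rotation": [0,0,0],"gripper": 0.7},
    {"dp": [0.81,0.94,0],"rotation": [0,0,0],"gripper": 0.7},
    {"dp": [0.81,0.94,0],"rotation": [0,0,0],"gripper": 0.7},
    {"dp": [0.81,0.94,0],"rotation": [0,0,0],"gripper": 0.7},
    {"dp": [0.81,0.94,0],"rotation": [0,0,0],"gripper": 0.7},
  ],
)

```text
time: 3.05
ee_pos: [558.9, -146.6, 260.8]
ee_rot: [180.0, -0.0, -9.5]
ft_force: [1.0, -0.7, 0.4]
finger_gap: 61.2
grasp_force: 0.0
```

Call:
apply_moves(
  rows=[
    {"dp": [0.81,0.94,0],"rotation": [0,0,0],"gripper": 0.7},
    {"dp": [0.81,0.94,0],"rotation": [0,0,0],"gripper": 0.7},
    {"dp": [0.81,0.94,0],"rotation": [0,0,0],"gripper": 0.7},
    {"dp": [0.81,0.94,0],"rotation": [0,0,0],"gripper": 0.7},
    {"dp": [0.7,0.92,0],"rotation": [0,0,0],"gripper": 0.7},
    {"dp": [0,0,0],"rotation": [0,0,0],"gripper": 0.7},
  ],
)

```text
time: 3.65
ee_pos: [677.4, -1.5, 259.6]
ee_rot: [-179.8, 0.1, -9.1]
ft_force: [0.2, 1.2, -0.6]
finger_gap: 60.9
grasp_force: 0.0
```

```bash
python3 - <<'E'
from h import *
print(sense()['ee_pos'])
cv2.imwrite('pics/w1.png',snapshot('wrist'));snapshot('scene');
see('wrist',['damper_knob','damper_pivot'],3);see('scene',['damper_knob','damper_pivot'],3)
E
```

```text
[677.42651828  -1.45053144 259.55191713]
wrist damper_knob 0.94 [686.  -6. 192.]
wrist damper_pivot 0.64 [798. -28. 176.]
scene damper_knob 0.85 [682.  -5. 191.]
scene damper_knob 0.57 [491. 141.  79.]
scene damper_pivot 0.74 [804. -30. 172.]
```

Call:
apply_moves(
  rows=[
    {"dp": [0.1,-0.1,-0.5],"rotation": [0,0,0],"gripper": 0.7},
    {"dp": [0.05,-0.05,-0.8],"rotation": [0,0,0],"gripper": 0.7},
    {"dp": [0,0,-0.7],"rotation": [0,0,0],"gripper": 0.7},
    {"dp": [0,0,-0.25],"rotation": [0,0,0],"gripper": 0.7},
    {"dp": [0,0,0],"rotation": [0,0,0],"gripper": 0.2},
    {"dp": [0,0,0],"rotation": [0,0,0],"gripper": 0.2},
    {"dp": [0,0,0],"rotation": [0,0,0],"gripper": 0.2},
    {"dp": [0,0,0],"rotation": [0,0,0],"gripper": 0.2},
  ],
)

```text
time: 4.75
ee_pos: [681.3, -11.7, 194.2]
ee_rot: [-180.0, -0.1, -9.5]
ft_force: [-0.4, 0.1, 0.8]
finger_gap: 37.0
grasp_force: 0.0
```

Call:
apply_moves(
  rows=[
    {"dp": [0,0.15,0],"rotation": [0,0,0],"gripper": 0.2},
    {"dp": [0,0,0],"rotation": [0,0,0],"gripper": 0.2},
    {"dp": [0,0,0],"rotation": [0,0,0],"gripper": 0.2},
    {"dp": [0,0,0],"rotation": [0,0,0],"gripper": 0.2},
    {"dp": [0,0,0],"rotation": [0,0,0],"gripper": 0.2},
    {"dp": [0,0,0],"rotation": [0,0,0],"gripper": 0.2},
  ],
)

```text
time: 5.35
ee_pos: [680.8, -6.8, 193.5]
ee_rot: [-180.0, -0.0, -9.5]
ft_force: [-1.7, 4.0, 4.7]
finger_gap: 23.2
grasp_force: 30.0
```

Call:
apply_moves(
  rows=[
    {"dp": [-0.04,-0.28,0],"rotation": [0,0,0.7],"gripper": 0.2},
    {"dp": [-0.03,-0.28,0],"rotation": [0,0,0.8],"gripper": 0.2},
    {"dp": [0,-0.28,0],"rotation": [0,0,0.8],"gripper": 0.2},
    {"dp": [0.01,-0.28,0],"rotation": [0,0,0.8],"gripper": 0.2},
    {"dp": [0.03,-0.28,0],"rotation": [0,0,0.8],"gripper": 0.2},
    {"dp": [0.05,-0.28,0],"rotation": [0,0,0.8],"gripper": 0.2},
    {"dp": [0.07,-0.28,0],"rotation": [0,0,0.8],"gripper": 0.2},
    {"dp": [0.1,-0.28,0],"rotation": [0,0,0.8],"gripper": 0.2},
  ],
)

```text
time: 6.15
ee_pos: [687.3, -74.5, 193.5]
ee_rot: [180.0, -0.1, 22.2]
ft_force: [2.9, 3.8, 2.7]
finger_gap: 23.6
grasp_force: 30.0
```

Call:
apply_moves(
  rows=[
    {"dp": [0,0,0],"rotation": [0,0,0],"gripper": 0.2},
    {"dp": [0,0,0],"rotation": [0,0,0],"gripper": 0.2},
    {"dp": [0,0,0],"rotation": [0,0,0],"gripper": 0.2},
    {"dp": [0,0,0],"rotation": [0,0,0],"gripper": 0.2},
  ],
)

```text
time: 6.55
ee_pos: [687.4, -74.7, 193.5]
ee_rot: [179.9, -0.1, 22.0]
ft_force: [5.7, 0.7, 2.3]
finger_gap: 23.5
grasp_force: 30.0
```

```bash
python3 - <<'E'
from h import *
print(sense()['ee_pos'])
snapshot('wrist');i=snapshot('scene');cv2.imwrite('pics/s2.png',cv2.resize(i[210:300,320:440],None,fx=5,fy=5))
see('wrist',['damper_knob','damper_pivot'],3);see('scene',['damper_knob','damper_pivot'],3)
E
```

```text
[687.41053782 -74.65507051 193.5027601 ]
wrist damper_knob 0.84 [691. -72. 191.]
wrist damper_knob 0.73 [804. -29. 174.]
wrist damper_knob 0.6 [538.  72.   0.]
wrist damper_pivot 0.78 [801. -28. 174.]
scene damper_knob 0.68 [689. -75. 190.]
scene damper_pivot 0.91 [806. -30. 173.]
```

View pics/s2.png

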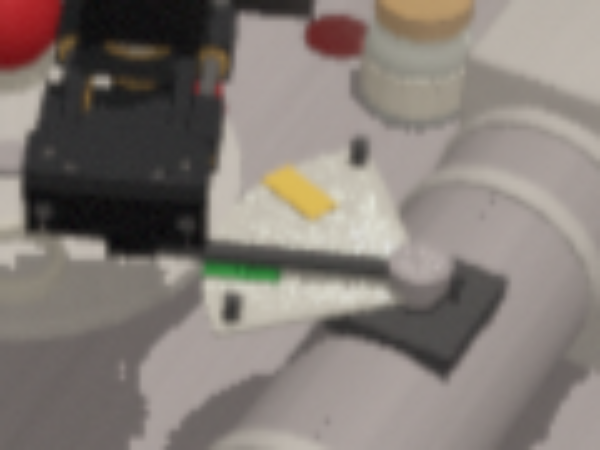

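The bar now lies over the green mark (crop: bar crossing green at about (240,265)); pivot-to-knob angle is 200.9°, and the green mark sits at 200.5°. Releasing.

Call:
apply_moves(
  rows=[
    {"dp": [0,0,0],"rotation": [0,0,0],"gripper": 0.6},
    {"dp": [0,0,0],"rotation": [0,0,0],"gripper": 0.6},
    {"dp": [0,0,0],"rotation": [0,0,0],"gripper": 0.6},
    {"dp": [0,0,0],"rotation": [0,0,0],"gripper": 0.6},
    {"dp": [0,0,0.3],"rotation": [0,0,0],"gripper": 1},
    {"dp": [0,0,0.8],"rotation": [0,0,0],"gripper": 1},
    {"dp": [0,0,0.9],"rotation": [0,0,-0.5],"gripper": 1},
    {"dp": [-0.4,0.5,0],"rotation": [0,0,-1],"gripper": 1},
  ],
)

```text
time: 7.65
ee_pos: [676.4, -61.6, 257.4]
ee_rot: [179.9, -0.3, 14.2]
ft_force: [-0.5, 0.6, 0.3]
finger_gap: 76.2
grasp_force: 0.0
```

Call:
apply_moves(
  rows=[
    {"dp": [-0.4,0.9,0],"rotation": [0,0,-1],"gripper": 1},
    {"dp": [-0.4,0.9,0],"rotation": [0,0,-1],"gripper": 1},
    {"dp": [-0.4,0.9,0],"rotation": [0,0,-1],"gripper": 1},
    {"dp": [-0.4,0.9,0],"rotation": [0,0,-1],"gripper": 1},
    {"dp": [-0.3,0.9,0],"rotation": [0,0,-1],"gripper": 1},
    {"dp": [-0.3,0.9,-0.9],"rotation": [0,0,-1],"gripper": 1},
    {"dp": [0,0.3,-0.9],"rotation": [0,0,-1],"gripper": 1},
    {"dp": [0,0,-0.8],"rotation": [0,0,-0.7],"gripper": 1},
  ],
)

```text
time: 8.45
ee_pos: [607.9, 114.0, 175.0]
ee_rot: [-180.0, -0.0, -24.0]
ft_force: [0.8, -0.3, 0.2]
finger_gap: 86.9
grasp_force: 0.0
```

```bash
cat > g.py <<'E'
from h import *
s=sense();print(s['time'],np.round(s['ee_pos'],1),np.round(s['ee_rot'],1))
for c in('top','scene','wrist'):
    snapshot(c);see(c,['bauble0'],5)
E
python3 g.py;python3 - <<'E'
from h import *
see('scene',['damper_knob','damper_pivot'],2);see('wrist',['turntable'],2)
E
```

```text
8.45 [607.9 114.  175. ] [-180.   -0.  -24.]
top bauble0 0.42 [ 601. -248.   -1.]
top bauble0 0.36 [468.  27.  79.]
scene bauble0 0.66 [607. 110.  78.]
scene bauble0 0.62 [492. 139.  82.]
wrist bauble0 0.8 [498. 134.  82.]
wrist bauble0 0.72 [608. 111.  77.]
scene damper_knob 0.88 [685. -72. 190.]
scene damper_pivot 0.58 [808. -29. 173.]
wrist turntable 0.64 [541.  70.  -1.]
```

Call:
apply_moves(
  rows=[
    {"dp": [0,-0.05,-0.8],"rotation": [0,0,0],"gripper": 1},
    {"dp": [0,0,-0.9],"rotation": [0,0,0],"gripper": 1},
    {"dp": [0,0,-0.9],"rotation": [0,0,0],"gripper": 1},
    {"dp": [0,0,-0.6],"rotation": [0,0,0],"gripper": 1},
    {"dp": [0,0,-0.06],"rotation": [0,0,0],"gripper": 0.6},
    {"dp": [0,0,0],"rotation": [0,0,0],"gripper": 0.6},
    {"dp": [0,0,0],"rotation": [0,0,0],"gripper": 0.6},
    {"dp": [0,0,0],"rotation": [0,0,0],"gripper": 0.6},
  ],
)

```text
time: 9.7
ee_pos: [609.3, 110.1, 78.7]
ee_rot: [-179.9, -0.1, -24.0]
ft_force: [-0.6, 0.1, -0.2]
finger_gap: 62.8
grasp_force: 0.0
```

Call:
apply_moves(
  rows=[
    {"dp": [0,0,0],"rotation": [0,0,0],"gripper": 0.5},
    {"dp": [0,0,0],"rotation": [0,0,0],"gripper": 0.5},
    {"dp": [0,0,0],"rotation": [0,0,0],"gripper": 0.5},
    {"dp": [0,0,0],"rotation": [0,0,0],"gripper": 0.5},
    {"dp": [0,0,0],"rotation": [0,0,0],"gripper": 0.5},
  ],
)

```text
time: 10.2
ee_pos: [609.6, 110.5, 78.5]
ee_rot: [-179.9, -0.1, -24.0]
ft_force: [2.0, 2.6, 6.8]
finger_gap: 59.0
grasp_force: 30.0
```

Call:
apply_moves(
  rows=[
    {"dp": [0,0,0.4],"rotation": [0,0,0],"gripper": 0.5},
    {"dp": [0,0,0.8],"rotation": [0,0,0],"gripper": 0.5},
    {"dp": [0,0,0.9],"rotation": [0,0,0],"gripper": 0.5},
    {"dp": [-0.2,0.4,0.8],"rotation": [0,0,0],"gripper": 0.5},
    {"dp": [-0.3,0.8,0],"rotation": [0,0,0],"gripper": 0.5},
    {"dp": [-0.3,0.85,0],"rotation": [0,0,0],"gripper": 0.5},
    {"dp": [-0.3,0.85,0],"rotation": [0,0,0],"gripper": 0.5},
    {"dp": [-0.3,0.85,0],"rotation": [0,0,0],"gripper": 0.5},
  ],
)

```text
time: 11.0
ee_pos: [565.7, 222.9, 164.6]
ee_rot: [179.9, 0.0, -24.0]
ft_force: [-0.4, 0.0, -0.5]
finger_gap: 59.0
grasp_force: 30.0
```

Call:
apply_moves(
  rows=[
    {"dp": [-0.3,0.85,0],"rotation": [0,0,0],"gripper": 0.5},
    {"dp": [-0.3,0.85,0],"rotation": [0,0,0],"gripper": 0.5},
    {"dp": [-0.3,0.85,0],"rotation": [0,0,0],"gripper": 0.5},
    {"dp": [-0.3,0.85,0],"rotation": [0,0,0],"gripper": 0.5},
    {"dp": [-0.3,0.85,0],"rotation": [0,0,0],"gripper": 0.5},
    {"dp": [-0.3,0.85,0],"rotation": [0,0,0],"gripper": 0.5},
    {"dp": [-0.3,0.85,-0.5],"rotation": [0,0,0],"gripper": 0.5},
    {"dp": [-0.25,0.6,-0.5],"rotation": [0,0,0],"gripper": 0.5},
  ],
)

```text
time: 11.8
ee_pos: [495.8, 417.5, 134.4]
ee_rot: [-180.0, 0.1, -23.8]
ft_force: [-0.7, -0.1, -1.6]
finger_gap: 59.2
grasp_force: 30.0
```

```bash
python3 - <<'E'
from h import *
s=sense();print(s['time'],np.round(s['ee_pos'],1),np.round(s['ee_rot'],1),s['finger_gap'])
for c in('top','scene','wrist'):
    i=snapshot(c);see(c,['seat0'],5)
cv2.imwrite('pics/w3.png',i)
see(c,['bauble0','tray'],5)
E
```

```text
11.8 [495.8 417.5 134.4] [-1.80e+02  1.00e-01 -2.38e+01] 59.19513654374198
top seat0 0.94 [530. 339.  41.]
top seat0 0.92 [493. 425.  43.]
top seat0 0.86 [410. 394.  41.]
top seat0 0.78 [443. 302.  41.]
scene seat0 0.95 [499. 426.  39.]
scene seat0 0.82 [531. 340.  40.]
scene seat0 0.8 [406. 395.  37.]
scene seat0 0.69 [ 473. -192.   -3.]
scene seat0 0.61 [444. 302.  44.]
wrist seat0 0.95 [531. 338.  42.]
wrist seat0 0.82 [441. 303.  37.]
wrist seat0 0.78 [414. 394.  43.]
wrist seat0 0.71 [497. 424.  42.]
wrist bauble0 0.71 [493. 414. 132.]
wrist tray 0.96 [469. 363.  -1.]
```

View pics/w3.png

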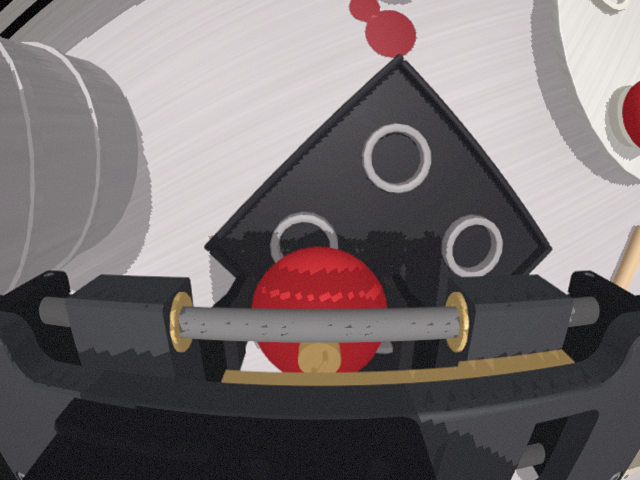

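Call:
apply_moves(
  rows=[
    {"dp": [0,0.2,-0.2],"rotation": [0,0,0],"gripper": 0.5},
    {"dp": [0.02,0.08,-0.6],"rotation": [0,0,0],"gripper": 0.5},
    {"dp": [0,0,-0.8],"rotation": [0,0,0],"gripper": 0.5},
    {"dp": [0,0,-0.7],"rotation": [0,0,0],"gripper": 0.5},
    {"dp": [0,0,-0.4],"rotation": [0,0,0],"gripper": 0.5},
    {"dp": [0,0,-0.2],"rotation": [0,0,0],"gripper": 0.5},
    {"dp": [0,0,-0.1],"rotation": [0,0,0],"gripper": 0.5},
    {"dp": [0,0,0],"rotation": [0,0,0],"gripper": 0.5},
  ],
)

```text
time: 13.0
ee_pos: [498.3, 423.6, 44.4]
ee_rot: [180.0, 0.0, -24.0]
ft_force: [-0.0, 0.4, -0.6]
finger_gap: 58.9
grasp_force: 30.0
```

Call:
apply_moves(
  rows=[
    {"dp": [-0.05,0.07,-0.06],"rotation": [0,0,0],"gripper": 0.5},
    {"dp": [0,0,-0.05],"rotation": [0,0,0],"gripper": 0.5},
    {"dp": [0,0,-0.03],"rotation": [0,0,0],"gripper": 0.5},
    {"dp": [0,0,0],"rotation": [0,0,0],"gripper": 0.5},
    {"dp": [0,0,0],"rotation": [0,0,0],"gripper": 0.5},
  ],
)

```text
time: 13.5
ee_pos: [496.9, 426.0, 40.5]
ee_rot: [-180.0, -0.0, -24.0]
ft_force: [1.0, 1.4, 6.1]
finger_gap: 58.8
grasp_force: 30.0
```

Call:
apply_moves(
  rows=[
    {"dp": [0,0,0],"rotation": [0,0,0],"gripper": 0.8},
    {"dp": [0,0,0],"rotation": [0,0,0],"gripper": 0.8},
    {"dp": [0,0,0],"rotation": [0,0,0],"gripper": 0.8},
    {"dp": [0,0,0],"rotation": [0,0,0],"gripper": 0.8},
    {"dp": [0,0,0.3],"rotation": [0,0,0],"gripper": 0.8},
    {"dp": [0,0,0.8],"rotation": [0,0,0],"gripper": 0.9},
    {"dp": [0,0,0.9],"rotation": [0,0,0],"gripper": 1},
    {"dp": [0,0,0.9],"rotation": [0,0,0],"gripper": 1},
  ],
)

```text
time: 14.3
ee_pos: [496.5, 425.3, 128.3]
ee_rot: [180.0, 0.0, -24.0]
ft_force: [0.0, 0.5, -0.0]
finger_gap: 83.6
grasp_force: 0.0
```

Call:
apply_moves(
  rows=[
    {"dp": [0,-0.4,0.9],"rotation": [0,0,0],"gripper": 1},
    {"dp": [0,-0.95,0.4],"rotation": [0,0,0],"gripper": 1},
    {"dp": [0,-0.95,0],"rotation": [0,0,0],"gripper": 1},
    {"dp": [0,-0.95,0],"rotation": [0,0,0],"gripper": 1},
    {"dp": [0,-0.95,0],"rotation": [0,0,0],"gripper": 1},
    {"dp": [0,-0.95,0],"rotation": [0,0,0],"gripper": 1},
    {"dp": [0,-0.95,0],"rotation": [0,0,0],"gripper": 1},
    {"dp": [0,-0.95,0],"rotation": [0,0,0],"gripper": 1},
  ],
)

```text
time: 15.1
ee_pos: [496.5, 212.8, 166.4]
ee_rot: [-180.0, 0.0, -24.0]
ft_force: [0.7, 0.4, 0.8]
finger_gap: 86.7
grasp_force: 0.0
```

```bash
python3 g.py
```

```text
15.1 [496.5 212.8 166.4] [-180.    0.  -24.]
top bauble0 0.75 [496. 136.  78.]
top bauble0 0.75 [468.  29.  77.]
top bauble0 0.71 [498. 427.  40.]
scene bauble0 0.96 [493. 139.  80.]
scene bauble0 0.74 [471.  29.  75.]
scene bauble0 0.62 [ 511. -241.   61.]
scene bauble0 0.52 [497. 425.  41.]
wrist bauble0 0.91 [499. 134.  81.]
wrist bauble0 0.66 [472.  25.  78.]
```

Call:
apply_moves(
  rows=[
    {"dp": [0,-0.6,0],"rotation": [0,0,0],"gripper": 1},
    {"dp": [0,-0.9,0],"rotation": [0,0,0],"gripper": 1},
    {"dp": [0,-0.7,0],"rotation": [0,0,0],"gripper": 1},
    {"dp": [0,-0.3,-0.2],"rotation": [0,0,0],"gripper": 1},
    {"dp": [0,0,-0.7],"rotation": [0,0,0],"gripper": 1},
    {"dp": [0,0,-0.8],"rotation": [0,0,0],"gripper": 1},
    {"dp": [0,0,-0.7],"rotation": [0,0,0],"gripper": 1},
    {"dp": [0,0,-0.5],"rotation": [0,0,0],"gripper": 1},
  ],
)

```text
time: 16.2
ee_pos: [495.7, 139.4, 76.9]
ee_rot: [179.9, 0.1, -23.9]
ft_force: [0.3, -0.0, 0.1]
finger_gap: 86.7
grasp_force: 0.0
```

Call:
apply_moves(
  rows=[
    {"dp": [0,0,0],"rotation": [0,0,0],"gripper": 0.5},
    {"dp": [0,0,0],"rotation": [0,0,0],"gripper": 0.5},
    {"dp": [0,0,0],"rotation": [0,0,0],"gripper": 0.5},
    {"dp": [0,0,0],"rotation": [0,0,0],"gripper": 0.5},
    {"dp": [0,0,0],"rotation": [0,0,0],"gripper": 0.5},
    {"dp": [0,0,0],"rotation": [0,0,0],"gripper": 0.5},
    {"dp": [0,0,0],"rotation": [0,0,0],"gripper": 0.5},
    {"dp": [0,0,0],"rotation": [0,0,0],"gripper": 0.5},
  ],
)

```text
time: 17.0
ee_pos: [497.1, 139.1, 79.4]
ee_rot: [-180.0, -0.0, -24.0]
ft_force: [0.2, -2.0, 6.4]
finger_gap: 58.7
grasp_force: 30.0
```

Call:
apply_moves(
  rows=[
    {"dp": [0,0,0.4],"rotation": [0,0,0],"gripper": 0.5},
    {"dp": [0,0,0.8],"rotation": [0,0,0],"gripper": 0.5},
    {"dp": [0,0,0.8],"rotation": [0,0,0],"gripper": 0.5},
    {"dp": [-0.2,0.4,0.4],"rotation": [0,0,0],"gripper": 0.5},
    {"dp": [-0.3,0.8,0],"rotation": [0,0,0],"gripper": 0.5},
    {"dp": [-0.3,0.85,0],"rotation": [0,0,0],"gripper": 0.5},
    {"dp": [-0.3,0.85,0],"rotation": [0,0,0],"gripper": 0.5},
    {"dp": [-0.3,0.85,0],"rotation": [0,0,0],"gripper": 0.5},
  ],
)

```text
time: 17.8
ee_pos: [453.8, 252.4, 151.4]
ee_rot: [180.0, 0.0, -24.0]
ft_force: [0.2, 0.3, -0.6]
finger_gap: 58.8
grasp_force: 30.0
```

Call:
apply_moves(
  rows=[
    {"dp": [-0.2,0.85,0],"rotation": [0,0,0],"gripper": 0.5},
    {"dp": [-0.15,0.6,-0.2],"rotation": [0,0,0],"gripper": 0.5},
    {"dp": [-0.05,0.28,-0.5],"rotation": [0,0,0],"gripper": 0.5},
    {"dp": [0,0,-0.8],"rotation": [0,0,0],"gripper": 0.5},
    {"dp": [0,0,-0.8],"rotation": [0,0,0],"gripper": 0.5},
    {"dp": [0,0,-0.4],"rotation": [0,0,0],"gripper": 0.5},
    {"dp": [0,0,-0.2],"rotation": [0,0,0],"gripper": 0.5},
    {"dp": [0,0,0],"rotation": [0,0,0],"gripper": 0.5},
  ],
)

```text
time: 18.6
ee_pos: [442.5, 302.7, 63.2]
ee_rot: [179.9, 0.0, -24.0]
ft_force: [0.0, 0.5, 0.3]
finger_gap: 58.9
grasp_force: 30.0
```

Down 22 mm gently.

Call:
apply_moves(
  rows=[
    {"dp": [0,0.02,-0.3],"rotation": [0,0,0],"gripper": 0.5},
    {"dp": [0,0,-0.2],"rotation": [0,0,0],"gripper": 0.5},
    {"dp": [0,0,-0.1],"rotation": [0,0,0],"gripper": 0.5},
    {"dp": [0,0,-0.08],"rotation": [0,0,0],"gripper": 0.5},
    {"dp": [0,0,-0.05],"rotation": [0,0,0],"gripper": 0.5},
    {"dp": [0,0,0],"rotation": [0,0,0],"gripper": 0.5},
    {"dp": [0,0,0],"rotation": [0,0,0],"gripper": 0.5},
  ],
)

```text
time: 19.3
ee_pos: [442.4, 304.2, 42.4]
ee_rot: [180.0, 0.1, -24.0]
ft_force: [-1.5, -0.7, 5.8]
finger_gap: 58.5
grasp_force: 30.0
```

Call:
apply_moves(
  rows=[
    {"dp": [0,0,-0.03],"rotation": [0,0,0],"gripper": 0.5},
    {"dp": [0,0,0],"rotation": [0,0,0],"gripper": 0.5},
  ],
)

```text
time: 19.5
ee_pos: [442.0, 304.4, 41.9]
ee_rot: [180.0, 0.1, -24.0]
ft_force: [-7.3, -3.0, 13.4]
finger_gap: 58.6
grasp_force: 30.0
```

```bash
python3 g.py
```

```text
19.5 [442.  304.4  41.9] [ 1.8e+02  1.0e-01 -2.4e+01]
top bauble0 0.76 [471.  29.  80.]
top bauble0 0.56 [494. 425.  43.]
top bauble0 0.38 [499. 429.  39.]
scene bauble0 0.79 [442. 308.  46.]
scene bauble0 0.59 [496. 426.  37.]
wrist bauble0 0.66 [495. 425.  40.]
wrist bauble0 0.64 [445. 301.  44.]
```

Call:
apply_moves(
  rows=[
    {"dp": [-0.04,-0.02,0.02],"rotation": [0,0,0],"gripper": 0.5},
    {"dp": [-0.03,-0.01,0],"rotation": [0,0,0],"gripper": 0.5},
    {"dp": [0,0,-0.03],"rotation": [0,0,0],"gripper": 0.5},
    {"dp": [0,0,0],"rotation": [0,0,0],"gripper": 0.5},
  ],
)

```text
time: 20.2
ee_pos: [440.4, 303.8, 41.4]
ee_rot: [-180.0, 0.1, -24.0]
ft_force: [-2.9, -0.3, 11.4]
finger_gap: 58.9
grasp_force: 30.0
```

Call:
apply_moves(
  rows=[
    {"dp": [0,0,0],"rotation": [0,0,0],"gripper": 0.8},
    {"dp": [0,0,0],"rotation": [0,0,0],"gripper": 0.8},
    {"dp": [0,0,0],"rotation": [0,0,0],"gripper": 0.8},
    {"dp": [0,0,0],"rotation": [0,0,0],"gripper": 0.8},
    {"dp": [0,0,0.3],"rotation": [0,0,0],"gripper": 0.8},
    {"dp": [0,0,0.8],"rotation": [0,0,0],"gripper": 0.9},
    {"dp": [0,0,0.9],"rotation": [0,0,0],"gripper": 1},
    {"dp": [0,0,0.9],"rotation": [0,0,0],"gripper": 1},
  ],
)

```text
time: 21.0
ee_pos: [440.4, 302.8, 129.2]
ee_rot: [180.0, 0.0, -24.0]
ft_force: [0.1, 0.7, -0.4]
finger_gap: 83.9
grasp_force: 0.0
```

Call:
apply_moves(
  rows=[
    {"dp": [0.1,-0.4,0.9],"rotation": [0,0,0],"gripper": 1},
    {"dp": [0.1,-0.95,0.4],"rotation": [0,0,0],"gripper": 1},
    {"dp": [0.1,-0.95,0],"rotation": [0,0,0],"gripper": 1},
    {"dp": [0.1,-0.95,0],"rotation": [0,0,0],"gripper": 1},
    {"dp": [0.2,-0.95,0],"rotation": [0,0,0],"gripper": 1},
    {"dp": [0.2,-0.95,0],"rotation": [0,0,0],"gripper": 1},
    {"dp": [0.2,-0.95,0],"rotation": [0,0,0],"gripper": 1},
    {"dp": [0,-0.95,0],"rotation": [0,0,0],"gripper": 1},
  ],
)

```text
time: 21.8
ee_pos: [470.9, 90.2, 167.3]
ee_rot: [180.0, -0.0, -24.0]
ft_force: [0.8, 0.1, 0.1]
finger_gap: 87.1
grasp_force: 0.0
```

```bash
python3 g.py
```

```text
21.8 [470.9  90.2 167.3] [180.  -0. -24.]
top bauble0 0.91 [439. 307.  39.]
top bauble0 0.62 [500. 428.  39.]
top bauble0 0.49 [ 458. -234.   58.]
top bauble0 0.46 [472.  27.  80.]
scene bauble0 0.88 [496. 424.  39.]
scene bauble0 0.65 [471.  27.  79.]
scene bauble0 0.61 [438. 309.  45.]
```

Call:
apply_moves(
  rows=[
    {"dp": [0,-0.6,0],"rotation": [0,0,0],"gripper": 1},
    {"dp": [0,-0.8,0],"rotation": [0,0,0],"gripper": 1},
    {"dp": [0,-0.5,0],"rotation": [0,0,0],"gripper": 1},
    {"dp": [0,-0.2,-0.2],"rotation": [0,0,0],"gripper": 1},
    {"dp": [0,0,-0.7],"rotation": [0,0,0],"gripper": 1},
    {"dp": [0,0,-0.8],"rotation": [0,0,0],"gripper": 1},
    {"dp": [0,0,-0.7],"rotation": [0,0,0],"gripper": 1},
    {"dp": [0,0,-0.5],"rotation": [0,0,0],"gripper": 1},
  ],
)

```text
time: 22.9
ee_pos: [469.8, 29.5, 77.9]
ee_rot: [179.9, 0.1, -23.9]
ft_force: [-0.2, 0.8, 0.2]
finger_gap: 87.0
grasp_force: 0.0
```

Call:
apply_moves(
  rows=[
    {"dp": [0,-0.05,-0.03],"rotation": [0,0,0],"gripper": 0.5},
    {"dp": [0,0,0],"rotation": [0,0,0],"gripper": 0.5},
    {"dp": [0,0,0],"rotation": [0,0,0],"gripper": 0.5},
    {"dp": [0,0,0],"rotation": [0,0,0],"gripper": 0.5},
    {"dp": [0,0,0],"rotation": [0,0,0],"gripper": 0.5},
    {"dp": [0,0,0],"rotation": [0,0,0],"gripper": 0.5},
    {"dp": [0,0,0],"rotation": [0,0,0],"gripper": 0.5},
    {"dp": [0,0,0],"rotation": [0,0,0],"gripper": 0.5},
  ],
)

```text
time: 23.7
ee_pos: [470.8, 27.2, 79.3]
ee_rot: [-180.0, -0.0, -24.0]
ft_force: [-1.6, -0.2, 7.4]
finger_gap: 58.5
grasp_force: 30.0
```

Call:
apply_moves(
  rows=[
    {"dp": [0,0,0.4],"rotation": [0,0,0],"gripper": 0.5},
    {"dp": [0,0,0.8],"rotation": [0,0,0],"gripper": 0.5},
    {"dp": [0,0,0.9],"rotation": [0,0,0],"gripper": 0.5},
    {"dp": [0.1,0.4,0.5],"rotation": [0,0,0],"gripper": 0.5},
    {"dp": [0.2,0.85,0],"rotation": [0,0,0],"gripper": 0.5},
    {"dp": [0.2,0.9,0],"rotation": [0,0,0],"gripper": 0.5},
    {"dp": [0.2,0.9,0],"rotation": [0,0,0],"gripper": 0.5},
    {"dp": [0.2,0.9,0],"rotation": [0,0,0],"gripper": 0.5},
  ],
)

```text
time: 24.5
ee_pos: [497.6, 146.7, 157.7]
ee_rot: [-180.0, -0.0, -24.0]
ft_force: [0.6, -0.7, 0.2]
finger_gap: 58.6
grasp_force: 30.0
```

Call:
apply_moves(
  rows=[
    {"dp": [0.2,0.9,0],"rotation": [0,0,0],"gripper": 0.5},
    {"dp": [0.2,0.9,0],"rotation": [0,0,0],"gripper": 0.5},
    {"dp": [0.2,0.9,0],"rotation": [0,0,0],"gripper": 0.5},
    {"dp": [0.2,0.9,0],"rotation": [0,0,0],"gripper": 0.5},
    {"dp": [0.2,0.9,0],"rotation": [0,0,0],"gripper": 0.5},
    {"dp": [0.1,0.9,0],"rotation": [0,0,0],"gripper": 0.5},
    {"dp": [0,0.7,-0.2],"rotation": [0,0,0],"gripper": 0.5},
    {"dp": [0,0.35,-0.7],"rotation": [0,0,0],"gripper": 0.5},
  ],
)

```text
time: 25.3
ee_pos: [530.9, 342.2, 131.4]
ee_rot: [-179.8, -0.1, -23.9]
ft_force: [0.9, 0.7, -0.6]
finger_gap: 58.4
grasp_force: 30.0
```

```bash
python3 g.py; python3 - <<'E'
from h import *
i=snapshot('top');cv2.imwrite('pics/t4.png',cv2.resize(i[230:340,110:230],None,fx=5,fy=5,interpolation=2))
E
```

```text
25.3 [530.9 342.2 131.4] [-1.798e+02 -1.000e-01 -2.390e+01]
top bauble0 0.66 [532. 344. 134.]
top bauble0 0.58 [438. 304.  40.]
top bauble0 0.32 [ 431. -390.    5.]
scene bauble0 0.77 [440. 305.  39.]
scene bauble0 0.66 [497. 426.  42.]
wrist bauble0 0.76 [534. 341. 132.]
```

View pics/t4.png

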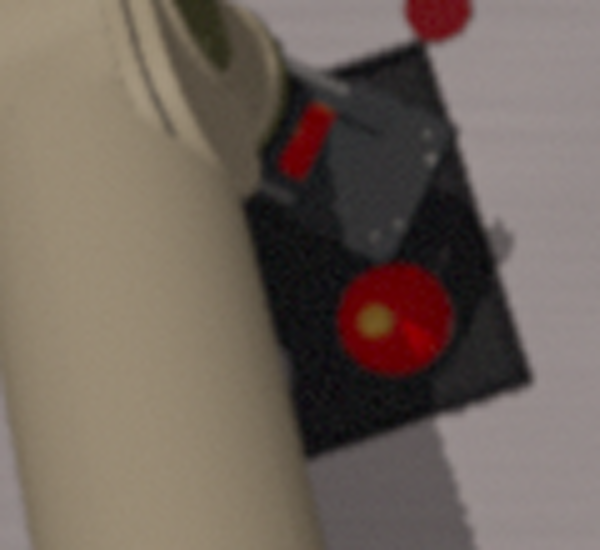

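The crop shows bauble A standing in its ring at (395,320) of the crop. Lowering the third.

Call:
apply_moves(
  rows=[
    {"dp": [0,0,-0.3],"rotation": [0,0,0],"gripper": 0.5},
    {"dp": [0,0,-0.7],"rotation": [0,0,0],"gripper": 0.5},
    {"dp": [0,0,-0.8],"rotation": [0,0,0],"gripper": 0.5},
    {"dp": [0,0,-0.6],"rotation": [0,0,0],"gripper": 0.5},
    {"dp": [0,0,-0.3],"rotation": [0,0,0],"gripper": 0.5},
    {"dp": [0,0,0],"rotation": [0,0,0],"gripper": 0.5},
  ],
)

```text
time: 26.25
ee_pos: [529.9, 338.4, 47.7]
ee_rot: [179.9, 0.1, -24.0]
ft_force: [-0.6, 0.3, -0.2]
finger_gap: 59.1
grasp_force: 30.0
```

Call:
apply_moves(
  rows=[
    {"dp": [0.01,0,-0.1],"rotation": [0,0,0],"gripper": 0.5},
    {"dp": [0,0,-0.06],"rotation": [0,0,0],"gripper": 0.5},
    {"dp": [0,0,-0.04],"rotation": [0,0,0],"gripper": 0.5},
    {"dp": [0,0,0],"rotation": [0,0,0],"gripper": 0.5},
    {"dp": [0,0,0],"rotation": [0,0,0],"gripper": 0.5},
  ],
)

```text
time: 26.75
ee_pos: [530.8, 339.2, 43.0]
ee_rot: [180.0, 0.0, -24.0]
ft_force: [0.7, -0.1, -0.5]
finger_gap: 58.7
grasp_force: 30.0
```

Call:
apply_moves(
  rows=[
    {"dp": [0,0,-0.05],"rotation": [0,0,0],"gripper": 0.5},
    {"dp": [0,0,-0.04],"rotation": [0,0,0],"gripper": 0.5},
    {"dp": [0,0,0],"rotation": [0,0,0],"gripper": 0.5},
    {"dp": [0,0,0],"rotation": [0,0,0],"gripper": 0.5},
  ],
)

```text
time: 27.15
ee_pos: [530.8, 339.5, 41.8]
ee_rot: [-180.0, 0.1, -24.0]
ft_force: [-8.3, -2.9, 17.0]
finger_gap: 59.1
grasp_force: 30.0
```

Call:
apply_moves(
  rows=[
    {"dp": [-0.05,-0.02,0.02],"rotation": [0,0,0],"gripper": 0.5},
    {"dp": [-0.03,-0.01,0],"rotation": [0,0,0],"gripper": 0.5},
    {"dp": [0,0,-0.02],"rotation": [0,0,0],"gripper": 0.5},
    {"dp": [0,0,0],"rotation": [0,0,0],"gripper": 0.5},
  ],
)

```text
time: 27.55
ee_pos: [528.3, 338.4, 40.5]
ee_rot: [180.0, 0.0, -24.0]
ft_force: [-2.8, -0.6, 7.0]
finger_gap: 58.6
grasp_force: 30.0
```

Call:
apply_moves(
  rows=[
    {"dp": [0,0,0],"rotation": [0,0,0],"gripper": 0.8},
    {"dp": [0,0,0],"rotation": [0,0,0],"gripper": 0.8},
    {"dp": [0,0,0],"rotation": [0,0,0],"gripper": 0.8},
    {"dp": [0,0,0],"rotation": [0,0,0],"gripper": 0.8},
    {"dp": [0,0,0.3],"rotation": [0,0,0],"gripper": 0.8},
    {"dp": [0,0,0.8],"rotation": [0,0,0],"gripper": 0.9},
    {"dp": [0,0,0.9],"rotation": [0,0,0],"gripper": 1},
    {"dp": [0,0,0.9],"rotation": [0,0,0],"gripper": 1},
  ],
)

```text
time: 28.35
ee_pos: [528.3, 338.0, 128.6]
ee_rot: [180.0, 0.0, -24.0]
ft_force: [-0.4, -0.2, 0.3]
finger_gap: 84.0
grasp_force: 0.0
```

Call:
apply_moves(
  rows=[
    {"dp": [0,-0.4,0.9],"rotation": [0,0,0.3],"gripper": 1},
    {"dp": [0,-0.9,0.9],"rotation": [0,0,0.9],"gripper": 1},
    {"dp": [0,-0.95,0.9],"rotation": [0,0,1],"gripper": 1},
    {"dp": [0,-0.95,0.5],"rotation": [0,0,1],"gripper": 1},
    {"dp": [0,-0.95,0],"rotation": [0,0,1],"gripper": 1},
    {"dp": [0,-0.95,0],"rotation": [0,0,1],"gripper": 1},
    {"dp": [0,-0.95,0],"rotation": [0,0,1],"gripper": 1},
    {"dp": [0,-0.95,0],"rotation": [0,0,1],"gripper": 1},
  ],
)

```text
time: 29.15
ee_pos: [528.2, 126.8, 223.8]
ee_rot: [180.0, -0.0, 12.2]
ft_force: [0.7, -0.2, -0.1]
finger_gap: 87.1
grasp_force: 0.0
```

```bash
python3 - <<'E'
from h import *
s=sense();print(s['time'],np.round(s['ee_pos'],1),np.round(s['ee_rot'],1),np.round(s['joints']))
for c in('scene','top'):
    i=snapshot(c);see(c,['bauble0','scraper','flake0','drip_stand','mat','pan'],5,.35)
cv2.imwrite('pics/t5.png',cv2.resize(i[180:340,100:480],(760,320),interpolation=2))
rect('top','scraper',14);rect('top','drip_stand',70);rect('top','mat',3)
E
```

```text
29.15 [528.2 126.8 223.8] [180.   -0.   12.2] [-53.  10.  39.  99.  -7.  73. -90.]
scene bauble0 0.81 [498. 425.  39.]
scene bauble0 0.65 [440. 308.  41.]
scene bauble0 0.58 [531. 336.  40.]
scene scraper 0.76 [ 433. -392.    3.]
scene flake0 0.64 [ 461. -236.   59.]
scene flake0 0.64 [ 509. -244.   60.]
scene flake0 0.59 [403. 394.  37.]
scene drip_stand 0.88 [ 472. -190.   -4.]
scene mat 0.69 [ 450. -393.   -1.]
scene pan 0.95 [ 598. -246.    3.]
scene pan 0.57 [675. 272.   2.]
scene pan 0.46 [496. 426.  40.]
top bauble0 0.89 [497. 430.  39.]
top bauble0 0.64 [439. 306.  43.]
top bauble0 0.64 [523. 340.  38.]
top scraper 0.73 [ 432. -392.    2.]
top flake0 0.62 [ 508. -247.   62.]
top flake0 0.52 [ 457. -232.   58.]
top drip_stand 0.77 [ 472. -191.   -1.]
top drip_stand 0.69 [ 597. -246.    2.]
top mat 0.57 [ 450. -389.    0.]
top pan 0.73 [ 596. -247.    0.]
scraper 0.65 [ 438. -393.] [39. 92.] 15.1
drip_stand 0.65 [ 525. -212.] [184. 292.] 66.7
mat 0.72 [ 451. -391.] [111. 102.] 89.5
```

View pics/t5.png

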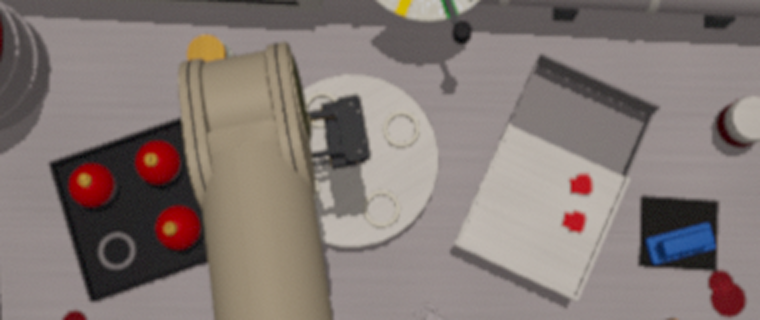

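Three baubles are seated at (90,185), (158,160) and (178,228) in the crop. The lever is over green, and the flakes and scraper haven't moved. Heading for the scraper.

Call:
apply_moves(
  rows=[
    {"dp": [-0.17,-0.7,0],"rotation": [0,0,1],"gripper": 1},
    {"dp": [-0.17,-0.96,0],"rotation": [0,0,1],"gripper": 1},
    {"dp": [-0.17,-0.96,0],"rotation": [0,0,1],"gripper": 1},
    {"dp": [-0.17,-0.96,0],"rotation": [0,0,1],"gripper": 1},
    {"dp": [-0.17,-0.96,0],"rotation": [0,0,1],"gripper": 1},
    {"dp": [-0.17,-0.96,0],"rotation": [0,0,1],"gripper": 1},
    {"dp": [-0.17,-0.96,0],"rotation": [0,0,1],"gripper": 1},
    {"dp": [-0.17,-0.96,0],"rotation": [0,0,1],"gripper": 1},
  ],
)

```text
time: 30.8
ee_pos: [487.2, -95.6, 223.2]
ee_rot: [180.0, -0.0, 52.2]
ft_force: [0.4, -0.6, -0.1]
finger_gap: 87.2
grasp_force: 0.0
```

Call:
apply_moves(
  rows=[
    {"dp": [-0.17,-0.96,0],"rotation": [0,0,1],"gripper": 1},
    {"dp": [-0.17,-0.96,0],"rotation": [0,0,1],"gripper": 1},
    {"dp": [-0.17,-0.96,0],"rotation": [0,0,1],"gripper": 1},
    {"dp": [-0.17,-0.96,0],"rotation": [0,0,1],"gripper": 1},
    {"dp": [-0.17,-0.96,0],"rotation": [0,0,1],"gripper": 1},
    {"dp": [-0.17,-0.96,0],"rotation": [0,0,1],"gripper": 1},
    {"dp": [-0.17,-0.96,0],"rotation": [0,0,1],"gripper": 1},
    {"dp": [-0.17,-0.96,0],"rotation": [0,0,1],"gripper": 1},
  ],
)

```text
time: 31.6
ee_pos: [446.5, -325.8, 223.1]
ee_rot: [179.9, 0.0, 92.2]
ft_force: [0.3, 0.2, 0.4]
finger_gap: 87.3
grasp_force: 0.0
```

Call:
apply_moves(
  rows=[
    {"dp": [-0.17,-0.96,0],"rotation": [0,0,1],"gripper": 0.8},
    {"dp": [-0.17,-0.8,-0.5],"rotation": [0,0,1],"gripper": 0.7},
    {"dp": [0,-0.4,-0.9],"rotation": [0,0,0.7],"gripper": 0.7},
    {"dp": [0,0,-0.9],"rotation": [0,0,0],"gripper": 0.7},
    {"dp": [0,0,0],"rotation": [0,0,0],"gripper": 0.7},
  ],
)

```text
time: 32.1
ee_pos: [434.9, -388.6, 150.9]
ee_rot: [-179.8, -0.2, 105.5]
ft_force: [0.1, 0.7, 0.6]
finger_gap: 62.4
grasp_force: 0.0
```

```bash
python3 - <<'E'
from h import *
s=sense();print(s['time'],np.round(s['ee_pos'],1),np.round(s['ee_rot'],1),np.round(s['joints']))
for c in('scene','top','wrist'):
    i=snapshot(c);see(c,['scraper','mat','drip_stand','flake0'],5,.35)
cv2.imwrite('pics/w6.png',i)
E
```

```text
32.1 [ 434.9 -388.6  150.9] [-179.8   -0.2  105.5] [ -2.  23.  49.  98. -19.  68.  68.]
scene scraper 0.94 [ 433. -391.    2.]
scene mat 0.78 [ 450. -396.   -1.]
scene drip_stand 0.83 [ 468. -192.   -2.]
scene drip_stand 0.53 [ 604. -475.    3.]
scene flake0 0.72 [ 511. -238.   59.]
scene flake0 0.53 [ 462. -236.   59.]
top scraper 0.64 [537.  69.  -3.]
top scraper 0.63 [ 434. -389.    2.]
top mat 0.84 [ 450. -390.    1.]
top drip_stand 0.72 [410. 396.  39.]
top drip_stand 0.57 [ 474. -192.   -2.]
top drip_stand 0.43 [686. -74. 192.]
top flake0 0.51 [ 459. -233.   59.]
top flake0 0.49 [ 511. -246.   62.]
wrist scraper 0.71 [ 435. -394.    3.]
wrist mat 0.64 [ 451. -392.   -3.]
wrist drip_stand 0.78 [ 473. -192.    0.]
wrist flake0 0.88 [ 511. -242.   59.]
wrist flake0 0.81 [ 459. -236.   60.]
wrist flake0 0.36 [ 599. -248.    3.]
```

View pics/w6.png

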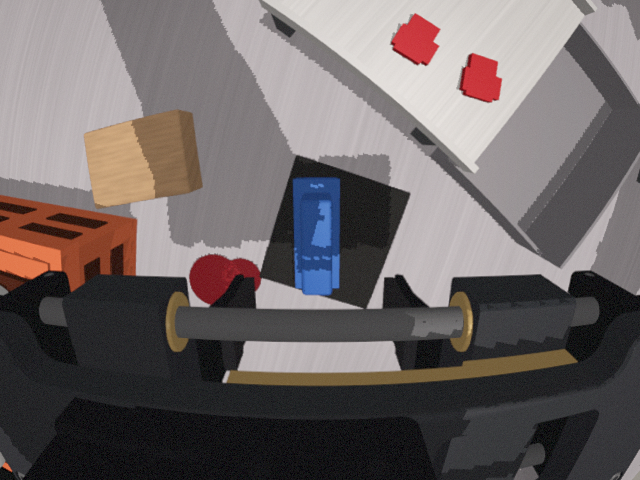

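The view shows the scraper aligned between the fingers, centred at about (317,235). The mat is around it and both flakes are clear on the plate.

Call:
apply_moves(
  rows=[
    {"dp": [0,-0.1,-0.5],"rotation": [0,0,0],"gripper": 0.7},
    {"dp": [0,0,-0.9],"rotation": [0,0,0],"gripper": 0.7},
    {"dp": [0,0,-0.9],"rotation": [0,0,0],"gripper": 0.7},
    {"dp": [0,0,-0.8],"rotation": [0,0,0],"gripper": 0.7},
    {"dp": [0,0,-0.4],"rotation": [0,0,0],"gripper": 0.7},
    {"dp": [0,0,-0.1],"rotation": [0,0,0],"gripper": 0.1},
    {"dp": [0,0,0],"rotation": [0,0,0],"gripper": 0.1},
    {"dp": [0,0,0],"rotation": [0,0,0],"gripper": 0.1},
  ],
)

```text
time: 33.65
ee_pos: [437.0, -393.2, 47.1]
ee_rot: [179.9, 0.1, 105.5]
ft_force: [-0.1, 0.1, -0.8]
finger_gap: 44.2
grasp_force: 0.0
```

Call:
apply_moves(
  rows=[
    {"dp": [0,0,0],"rotation": [0,0,0],"gripper": 0.1},
    {"dp": [0,0,0],"rotation": [0,0,0],"gripper": 0.1},
    {"dp": [0,0,0],"rotation": [0,0,0],"gripper": 0.1},
    {"dp": [0,0,0],"rotation": [0,0,0],"gripper": 0.1},
    {"dp": [0,0,0],"rotation": [0,0,0],"gripper": 0.1},
    {"dp": [0,0,0],"rotation": [0,0,0],"gripper": 0.1},
  ],
)

```text
time: 34.25
ee_pos: [436.6, -392.7, 46.4]
ee_rot: [179.9, 0.0, 105.5]
ft_force: [-1.1, 1.2, 5.8]
finger_gap: 22.0
grasp_force: 29.9
```

Call:
apply_moves(
  rows=[
    {"dp": [0,0,0.4],"rotation": [0,0,0],"gripper": 0.1},
    {"dp": [0,0,0.9],"rotation": [0,0,0],"gripper": 0.1},
    {"dp": [0,0,0.9],"rotation": [0,0,0],"gripper": 0.1},
    {"dp": [0,0,0.9],"rotation": [0,0,0],"gripper": 0.1},
    {"dp": [0,0.1,0.8],"rotation": [0,0,-0.4],"gripper": 0.1},
    {"dp": [-0.08,0.6,0],"rotation": [0,0,-0.9],"gripper": 0.1},
    {"dp": [-0.08,0.8,0],"rotation": [0,0,-0.9],"gripper": 0.1},
    {"dp": [-0.08,0.8,0],"rotation": [0,0,-0.9],"gripper": 0.1},
  ],
)

```text
time: 35.05
ee_pos: [428.9, -323.0, 163.4]
ee_rot: [180.0, 0.0, 89.8]
ft_force: [-0.4, 0.5, -0.2]
finger_gap: 21.6
grasp_force: 29.9
```

Call:
apply_moves(
  rows=[
    {"dp": [-0.08,0.8,0],"rotation": [0,0,-0.9],"gripper": 0.1},
    {"dp": [-0.08,0.8,0],"rotation": [0,0,-0.9],"gripper": 0.1},
    {"dp": [-0.08,0.8,0],"rotation": [0,0,-0.9],"gripper": 0.1},
    {"dp": [-0.08,0.8,0],"rotation": [0,0,-0.9],"gripper": 0.1},
    {"dp": [-0.08,0.6,0],"rotation": [0,0,-0.9],"gripper": 0.1},
    {"dp": [0,0.3,0],"rotation": [0,0,-0.16],"gripper": 0.1},
    {"dp": [0,0,0],"rotation": [0,0,0],"gripper": 0.1},
  ],
)

```text
time: 35.75
ee_pos: [417.4, -199.3, 163.4]
ee_rot: [180.0, -0.1, 66.8]
ft_force: [-0.3, -0.7, -1.3]
finger_gap: 22.0
grasp_force: 29.9
```

```bash
python3 - <<'E'
from h import *
s=sense();print(s['time'],np.round(s['ee_pos'],1),np.round(s['ee_rot'],1),np.round(s['joints']))
for c in('scene','top','wrist'):
    i=snapshot(c);see(c,['scraper','drip_stand','flake0','pan'],5,.35)
cv2.imwrite('pics/w7.png',i)
E
```

```text
35.75 [ 417.4 -199.3  163.4] [ 1.80e+02 -1.00e-01  6.68e+01] [-36.  -1.  57. 115.   0.  65.  -2.]
scene scraper 0.88 [ 414. -200.  119.]
scene drip_stand 0.79 [ 469. -190.   -3.]
scene flake0 0.69 [ 514. -242.   59.]
scene flake0 0.52 [ 463. -237.   60.]
scene pan 0.7 [ 598. -245.    3.]
scene pan 0.59 [526. 340.  42.]
top scraper 0.56 [ 416. -200.  118.]
top drip_stand 0.6 [ 474. -193.   -3.]
top drip_stand 0.44 [536.  67.  -4.]
top pan 0.72 [ 601. -247.    2.]
wrist scraper 0.6 [ 417. -202.  117.]
wrist drip_stand 0.62 [ 473. -192.    0.]
wrist flake0 0.9 [ 458. -237.   62.]
wrist flake0 0.61 [ 513. -241.   62.]
wrist pan 0.72 [ 594. -247.    5.]
```

View pics/w7.png

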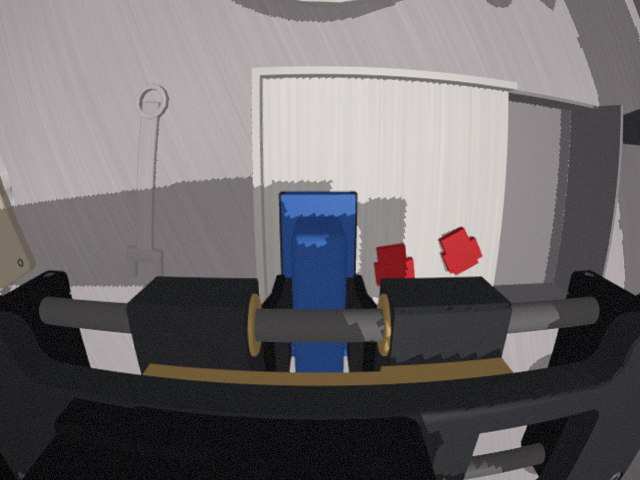

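The wrist picture shows the blue scraper parallel to the plate's rear rim, with the two flakes ahead of it at (395,262) and (460,250). Lowering onto the plate.

Call:
apply_moves(
  rows=[
    {"dp": [-0.05,-0.12,-0.4],"rotation": [0,0,0],"gripper": 0.1},
    {"dp": [0,0,-0.7],"rotation": [0,0,0],"gripper": 0.1},
    {"dp": [0,0,-0.5],"rotation": [0,0,0],"gripper": 0.1},
    {"dp": [0,0,-0.2],"rotation": [0,0,0],"gripper": 0.1},
    {"dp": [0,0,-0.1],"rotation": [0,0,0],"gripper": 0.1},
    {"dp": [0,0,0],"rotation": [0,0,0],"gripper": 0.1},
    {"dp": [0,0,0],"rotation": [0,0,0],"gripper": 0.1},
  ],
)

```text
time: 37.2
ee_pos: [416.2, -204.3, 106.7]
ee_rot: [179.9, 0.0, 66.7]
ft_force: [0.6, 0.4, -0.8]
finger_gap: 21.7
grasp_force: 29.9
```

Call:
apply_moves(
  rows=[
    {"dp": [0,0,-0.06],"rotation": [0,0,0],"gripper": 0.1},
    {"dp": [0,0,-0.04],"rotation": [0,0,0],"gripper": 0.1},
    {"dp": [0,0,0],"rotation": [0,0,0],"gripper": 0.1},
  ],
)

```text
time: 37.5
ee_pos: [416.0, -204.1, 103.3]
ee_rot: [179.9, -0.0, 66.7]
ft_force: [-0.1, 1.2, 2.7]
finger_gap: 22.1
grasp_force: 29.9
```

Call:
apply_moves(
  rows=[
    {"dp": [0.2,-0.086,-0.02],"rotation": [0,0,0],"gripper": 0.1},
    {"dp": [0.37,-0.16,0],"rotation": [0,0,0],"gripper": 0.1},
    {"dp": [0.37,-0.16,0],"rotation": [0,0,0],"gripper": 0.1},
    {"dp": [0.37,-0.16,0],"rotation": [0,0,0],"gripper": 0.1},
    {"dp": [0.37,-0.16,0],"rotation": [0,0,0],"gripper": 0.1},
    {"dp": [0.37,-0.16,0],"rotation": [0,0,0],"gripper": 0.1},
    {"dp": [0.37,-0.16,0],"rotation": [0,0,0],"gripper": 0.1},
    {"dp": [0.37,-0.16,0],"rotation": [0,0,0],"gripper": 0.1},
  ],
)

```text
time: 38.3
ee_pos: [499.6, -240.4, 102.4]
ee_rot: [-180.0, 0.0, 66.7]
ft_force: [-6.8, 2.8, 9.5]
finger_gap: 21.9
grasp_force: 29.9
```

```bash
python3 - <<'E'
from h import *
for c in('scene','wrist'):
    i=snapshot(c);see(c,['scraper','flake0'],5,.35)
cv2.imwrite('pics/w8.png',i)
E
```

```text
scene scraper 0.69 [ 497. -241.   59.]
scene flake0 0.7 [ 527. -265.   60.]
scene flake0 0.48 [ 548. -246.   58.]
wrist scraper 0.75 [ 500. -240.   60.]
wrist flake0 0.7 [ 524. -265.   64.]
wrist flake0 0.64 [ 573. -258.   14.]
wrist flake0 0.47 [ 597. -246.    2.]
```

View pics/w8.png

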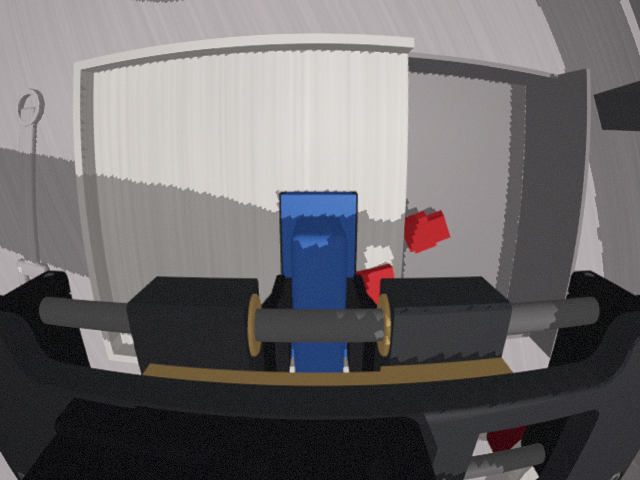

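One flake has gone over the lip at (427,230); the other is against the scraper at (377,283). Pushing on.

Call:
apply_moves(
  rows=[
    {"dp": [0.25,-0.11,0],"rotation": [0,0,0],"gripper": 0.1},
    {"dp": [0.3,-0.13,0],"rotation": [0,0,0],"gripper": 0.1},
    {"dp": [0.3,-0.13,0],"rotation": [0,0,0],"gripper": 0.1},
    {"dp": [0.27,-0.11,0],"rotation": [0,0,0],"gripper": 0.1},
    {"dp": [0,0,0],"rotation": [0,0,0],"gripper": 0.1},
    {"dp": [0,0,0],"rotation": [0,0,0],"gripper": 0.1},
    {"dp": [0,0,0],"rotation": [0,0,0],"gripper": 0.1},
  ],
)

```text
time: 39.3
ee_pos: [532.9, -254.9, 102.4]
ee_rot: [180.0, 0.0, 66.7]
ft_force: [-0.6, 0.4, -1.2]
finger_gap: 21.8
grasp_force: 29.9
```

```bash
python3 - <<'E'
from h import *
for c in('scene','wrist'):
    i=snapshot(c);see(c,['scraper','flake0'],5,.35)
cv2.imwrite('pics/w9.png',i)
E
```

```text
scene scraper 0.93 [ 530. -256.   57.]
scene flake0 0.6 [ 586. -255.    8.]
scene flake0 0.46 [ 571. -290.   10.]
wrist scraper 0.62 [ 534. -253.   60.]
wrist flake0 0.91 [ 567. -292.   12.]
wrist flake0 0.91 [ 586. -253.    9.]
```

View pics/w9.png

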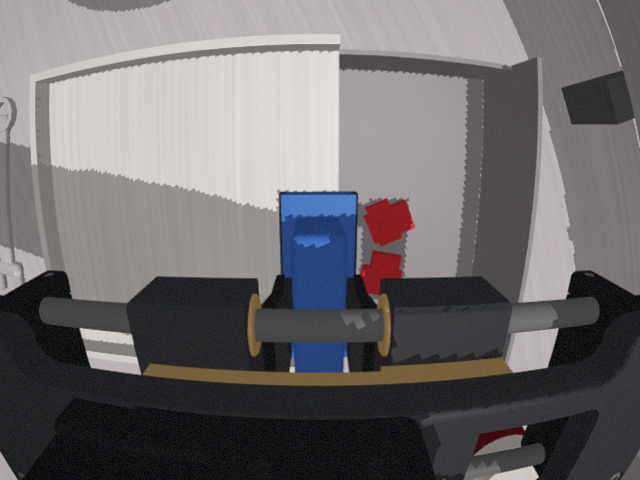

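Both flakes lie in the pan at (388,220) and (382,272) and the plate is clear. Returning the scraper to the mat.

Call:
apply_moves(
  rows=[
    {"dp": [0,0,0.4],"rotation": [0,0,0],"gripper": 0.1},
    {"dp": [0,0,0.9],"rotation": [0,0,0],"gripper": 0.1},
    {"dp": [-0.1,-0.1,0.8],"rotation": [0,0,0.5],"gripper": 0.1},
    {"dp": [-0.5,-0.8,0],"rotation": [0,0,0.8],"gripper": 0.1},
    {"dp": [-0.5,-0.8,0],"rotation": [0,0,0.8],"gripper": 0.1},
    {"dp": [-0.5,-0.8,0],"rotation": [0,0,0.8],"gripper": 0.1},
    {"dp": [-0.5,-0.8,0],"rotation": [0,0,0.8],"gripper": 0.1},
    {"dp": [-0.4,-0.8,0],"rotation": [0,0,0.8],"gripper": 0.1},
  ],
)

```text
time: 40.4
ee_pos: [457.2, -378.9, 166.5]
ee_rot: [179.9, 0.0, 89.4]
ft_force: [0.8, -0.3, -1.0]
finger_gap: 21.9
grasp_force: 29.9
```

Call:
apply_moves(
  rows=[
    {"dp": [-0.25,-0.45,0],"rotation": [0,0,0.1],"gripper": 0.1},
    {"dp": [0,0,-0.5],"rotation": [0,0,0],"gripper": 0.1},
    {"dp": [0,0,-0.9],"rotation": [0,0,0],"gripper": 0.1},
    {"dp": [0,0,-0.9],"rotation": [0,0,0],"gripper": 0.1},
    {"dp": [0,0,-0.8],"rotation": [0,0,0],"gripper": 0.1},
    {"dp": [0,0,-0.4],"rotation": [0,0,0],"gripper": 0.1},
    {"dp": [0,0,-0.2],"rotation": [0,0,0],"gripper": 0.1},
    {"dp": [0,0,0],"rotation": [0,0,0],"gripper": 0.1},
  ],
)

```text
time: 41.2
ee_pos: [450.8, -390.9, 54.3]
ee_rot: [180.0, 0.0, 89.7]
ft_force: [0.3, -0.0, -0.8]
finger_gap: 21.9
grasp_force: 29.9
```

Call:
apply_moves(
  rows=[
    {"dp": [0,0,-0.15],"rotation": [0,0,0],"gripper": 0.1},
    {"dp": [0,0,-0.08],"rotation": [0,0,0],"gripper": 0.1},
    {"dp": [0,0,-0.05],"rotation": [0,0,0],"gripper": 0.1},
    {"dp": [0,0,0],"rotation": [0,0,0],"gripper": 0.1},
  ],
)

```text
time: 41.6
ee_pos: [450.7, -391.3, 46.2]
ee_rot: [180.0, 0.0, 89.7]
ft_force: [-0.2, 0.2, -1.9]
finger_gap: 22.0
grasp_force: 29.9
```

Call:
apply_moves(
  rows=[
    {"dp": [0,0,-0.03],"rotation": [0,0,0],"gripper": 0.1},
    {"dp": [0,0,0],"rotation": [0,0,0],"gripper": 0.6},
    {"dp": [0,0,0],"rotation": [0,0,0],"gripper": 0.6},
    {"dp": [0,0,0],"rotation": [0,0,0],"gripper": 0.6},
    {"dp": [0,0,0.4],"rotation": [0,0,0],"gripper": 0.7},
    {"dp": [0,0,0.9],"rotation": [0,0,0],"gripper": 0.7},
    {"dp": [0,0,0.9],"rotation": [0,0,0],"gripper": 0.7},
    {"dp": [0,0,0.9],"rotation": [0,0,-0.5],"gripper": 0.7},
  ],
)

```text
time: 42.4
ee_pos: [450.4, -391.5, 140.1]
ee_rot: [179.9, 0.0, 87.2]
ft_force: [0.7, -0.1, -0.2]
finger_gap: 59.9
grasp_force: 0.0
```

```bash
python3 - <<'E'
from h import *
for c in('scene','top'):
    i=snapshot(c);see(c,['scraper','mat','damper_knob','damper_pivot','flake0'],3,.35)
E
```

```text
scene scraper 0.83 [ 448. -389.    2.]
scene mat 0.75 [ 448. -395.    0.]
scene damper_knob 0.65 [687. -71. 192.]
scene damper_pivot 0.63 [806. -32. 171.]
scene flake0 0.49 [ 568. -291.   13.]
scene flake0 0.47 [ 587. -255.   10.]
top scraper 0.85 [ 447. -391.    1.]
top mat 0.71 [ 449. -392.    1.]
top damper_knob 0.75 [681. -74. 193.]
top damper_knob 0.72 [472. 365.   3.]
top damper_pivot 0.74 [804. -28. 175.]
top flake0 0.59 [ 585. -261.   13.]
top flake0 0.53 [ 566. -286.   10.]
```

Call:
apply_moves(
  rows=[
    {"dp": [0,0.1,0.95],"rotation": [0,0,-0.9],"gripper": 0.7},
    {"dp": [0.5,0.6,0.95],"rotation": [0,0,-1],"gripper": 0.7},
    {"dp": [0.65,0.85,0.95],"rotation": [0,0,-1],"gripper": 0.7},
    {"dp": [0.65,0.9,0.95],"rotation": [0,0,-1],"gripper": 0.7},
    {"dp": [0.65,0.9,0.3],"rotation": [0,0,-1],"gripper": 0.7},
    {"dp": [0.65,0.9,0],"rotation": [0,0,-1],"gripper": 0.7},
    {"dp": [0.65,0.9,0],"rotation": [0,0,-1],"gripper": 0.7},
    {"dp": [0.65,0.9,0],"rotation": [0,0,-1],"gripper": 0.7},
  ],
)

```text
time: 43.8
ee_pos: [583.3, -208.5, 261.1]
ee_rot: [180.0, 0.0, 47.5]
ft_force: [0.2, -1.3, -0.1]
finger_gap: 61.1
grasp_force: 0.0
```

Call:
apply_moves(
  rows=[
    {"dp": [0.65,0.9,0],"rotation": [0,0,-1],"gripper": 0.7},
    {"dp": [0.65,0.9,0],"rotation": [0,0,-1],"gripper": 0.7},
    {"dp": [0.65,0.9,0],"rotation": [0,0,-1],"gripper": 0.7},
    {"dp": [0.65,0.9,0],"rotation": [0,0,-1],"gripper": 0.7},
    {"dp": [0.65,0.9,0],"rotation": [0,0,-1],"gripper": 0.7},
    {"dp": [0.5,0.6,0],"rotation": [0,0,-0.2],"gripper": 0.7},
    {"dp": [0,0,0],"rotation": [0,0,0],"gripper": 0.7},
    {"dp": [0,0,0],"rotation": [0,0,0],"gripper": 0.7},
  ],
)

```text
time: 44.6
ee_pos: [695.0, -56.9, 260.6]
ee_rot: [179.9, 0.1, 21.8]
ft_force: [-0.6, -0.1, -0.0]
finger_gap: 61.3
grasp_force: 0.0
```

Correct (-7.5, -18), then descend to 193 and grip.

Call:
apply_moves(
  rows=[
    {"dp": [-0.25,-0.6,0],"rotation": [0,0,0],"gripper": 0.7},
    {"dp": [0,0,-0.3],"rotation": [0,0,0],"gripper": 0.7},
    {"dp": [0,0,-0.8],"rotation": [0,0,0],"gripper": 0.7},
    {"dp": [0,0,-0.8],"rotation": [0,0,0],"gripper": 0.7},
    {"dp": [0,0,-0.35],"rotation": [0,0,0],"gripper": 0.7},
    {"dp": [0,0,0],"rotation": [0,0,0],"gripper": 0.2},
    {"dp": [0,0,0],"rotation": [0,0,0],"gripper": 0.2},
    {"dp": [0,0,0],"rotation": [0,0,0],"gripper": 0.2},
  ],
)

```text
time: 45.4
ee_pos: [688.0, -75.2, 195.0]
ee_rot: [179.9, -0.1, 21.7]
ft_force: [-0.5, -0.2, -0.6]
finger_gap: 44.5
grasp_force: 0.0
```

Call:
apply_moves(
  rows=[
    {"dp": [0,0,0],"rotation": [0,0,0],"gripper": 0.2},
    {"dp": [0,0,0],"rotation": [0,0,0],"gripper": 0.2},
    {"dp": [0,0,0],"rotation": [0,0,0],"gripper": 0.2},
    {"dp": [0,0,0],"rotation": [0,0,0],"gripper": 0.2},
    {"dp": [0,0,0],"rotation": [0,0,0],"gripper": 0.2},
    {"dp": [0,0,0],"rotation": [0,0,0],"gripper": 0.2},
  ],
)

```text
time: 46.0
ee_pos: [687.7, -74.8, 194.0]
ee_rot: [180.0, -0.0, 21.7]
ft_force: [-0.7, 1.1, 5.1]
finger_gap: 23.1
grasp_force: 30.0
```

Call:
apply_moves(
  rows=[
    {"dp": [-0.09,0.25,0],"rotation": [0,0,-0.7],"gripper": 0.2},
    {"dp": [-0.07,0.25,0],"rotation": [0,0,-0.7],"gripper": 0.2},
    {"dp": [-0.05,0.25,0],"rotation": [0,0,-0.7],"gripper": 0.2},
    {"dp": [-0.04,0.25,0],"rotation": [0,0,-0.7],"gripper": 0.2},
    {"dp": [-0.02,0.25,0],"rotation": [0,0,-0.7],"gripper": 0.2},
    {"dp": [-0.01,0.25,0],"rotation": [0,0,-0.7],"gripper": 0.2},
    {"dp": [0.01,0.25,0],"rotation": [0,0,-0.7],"gripper": 0.2},
    {"dp": [0.03,0.26,0],"rotation": [0,0,-0.7],"gripper": 0.2},
  ],
)

```text
time: 46.8
ee_pos: [679.9, -14.8, 194.0]
ee_rot: [179.9, 0.1, -6.5]
ft_force: [-4.2, -0.8, 4.9]
finger_gap: 23.4
grasp_force: 30.0
```

Call:
apply_moves(
  rows=[
    {"dp": [0.04,0.25,0],"rotation": [0,0,-0.7],"gripper": 0.2},
    {"dp": [0.06,0.26,0],"rotation": [0,0,-0.7],"gripper": 0.2},
    {"dp": [0.07,0.26,0],"rotation": [0,0,-0.7],"gripper": 0.2},
    {"dp": [0.1,0.26,0],"rotation": [0,0,-0.7],"gripper": 0.2},
    {"dp": [0,0,0],"rotation": [0,0,0],"gripper": 0.2},
    {"dp": [0,0,0],"rotation": [0,0,0],"gripper": 0.2},
    {"dp": [0,0,0],"rotation": [0,0,0],"gripper": 0.2},
    {"dp": [0,0,0],"rotation": [0,0,0],"gripper": 0.2},
  ],
)

```text
time: 47.6
ee_pos: [687.7, 16.8, 194.0]
ee_rot: [180.0, 0.1, -20.3]
ft_force: [-6.9, 1.3, 7.5]
finger_gap: 23.5
grasp_force: 30.0
```

```bash
python3 - <<'E'
from h import *
i=snapshot('scene');cv2.imwrite('pics/s10.png',cv2.resize(i[210:300,320:440],None,fx=5,fy=5))
see('scene',['damper_knob','damper_pivot'],2)
E
```

```text
scene damper_knob 0.68 [687.  17. 186.]
scene damper_pivot 0.45 [ 571. -291.   14.]
```

View pics/s10.png

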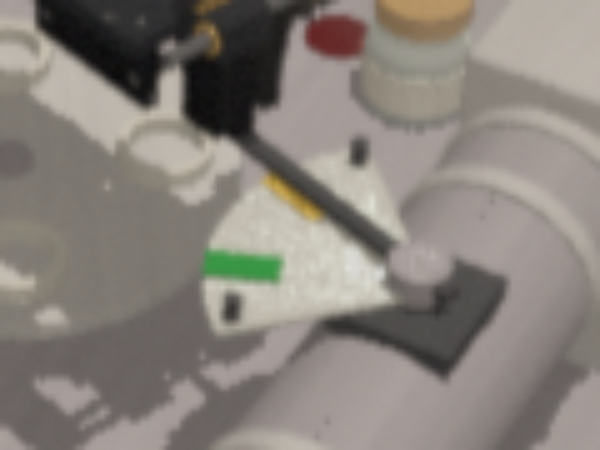

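The bar lies over the yellow mark at about (295,200), with the same parallax as on green. Releasing and backing off.

Call:
apply_moves(
  rows=[
    {"dp": [0,0,0],"rotation": [0,0,0],"gripper": 0.6},
    {"dp": [0,0,0],"rotation": [0,0,0],"gripper": 0.6},
    {"dp": [0,0,0],"rotation": [0,0,0],"gripper": 0.6},
    {"dp": [0,0,0],"rotation": [0,0,0],"gripper": 0.6},
    {"dp": [0,0,0.4],"rotation": [0,0,0],"gripper": 0.6},
    {"dp": [0,0,0.9],"rotation": [0,0,0],"gripper": 0.6},
    {"dp": [0,0,0.9],"rotation": [0,0,0],"gripper": 0.6},
    {"dp": [-0.5,-0.2,0.5],"rotation": [0,0,0],"gripper": 0.6},
  ],
)

```text
time: 48.55
ee_pos: [674.7, 10.8, 277.4]
ee_rot: [180.0, -0.1, -20.2]
ft_force: [0.4, -0.4, -0.2]
finger_gap: 52.1
grasp_force: 0.0
```

Call:
apply_moves(
  rows=[
    {"dp": [-0.9,-0.2,0],"rotation": [0,0,0],"gripper": 0.6},
    {"dp": [-0.9,-0.2,0],"rotation": [0,0,0],"gripper": 0.6},
    {"dp": [-0.9,-0.2,0],"rotation": [0,0,0],"gripper": 0.6},
    {"dp": [-0.9,-0.2,0],"rotation": [0,0,0],"gripper": 0.6},
    {"dp": [-0.5,-0.1,0],"rotation": [0,0,0],"gripper": 0.6},
    {"dp": [0,0,0],"rotation": [0,0,0],"gripper": 0.6},
    {"dp": [0,0,0],"rotation": [0,0,0],"gripper": 0.6},
    {"dp": [0,0,0],"rotation": [0,0,0],"gripper": 0.6},
  ],
)

```text
time: 49.35
ee_pos: [551.3, -16.2, 275.0]
ee_rot: [180.0, -0.0, -20.3]
ft_force: [-0.5, -0.3, 0.1]
finger_gap: 52.5
grasp_force: 0.0
```

```bash
python3 - <<'E'
from h import *
for c in('scene','top'):
    i=snapshot(c);see(c,['bauble0','scraper','mat','damper_knob','damper_pivot','flake0','tin','jar'],4,.45)
cv2.imwrite('pics/t11.png',i)
E
```

```text
scene bauble0 0.79 [527. 338.  40.]
scene bauble0 0.74 [437. 308.  41.]
scene bauble0 0.68 [497. 426.  39.]
scene bauble0 0.61 [ 469. -192.   -1.]
scene scraper 0.62 [ 446. -390.    1.]
scene mat 0.68 [ 448. -394.    2.]
scene damper_knob 0.88 [685.  22. 188.]
scene damper_pivot 0.87 [807. -30. 172.]
scene flake0 0.7 [ 571. -295.   13.]
scene flake0 0.58 [ 586. -251.    9.]
scene tin 0.61 [ 605. -474.    1.]
scene jar 0.83 [675. 273.  -2.]
top bauble0 0.85 [500. 427.  43.]
top bauble0 0.75 [529. 344.  43.]
top bauble0 0.74 [439. 303.  38.]
top bauble0 0.59 [409. 395.  39.]
top scraper 0.59 [ 447. -392.    4.]
top mat 0.7 [ 600. -475.   -3.]
top mat 0.68 [ 452. -392.    0.]
top damper_knob 0.69 [688.  18. 190.]
top damper_pivot 0.85 [804. -26. 176.]
top flake0 0.61 [ 582. -259.   12.]
top tin 0.94 [ 602. -476.   -1.]
top jar 0.68 [676. 274.   1.]
top jar 0.54 [498. 430.  42.]
```

View pics/t11.png

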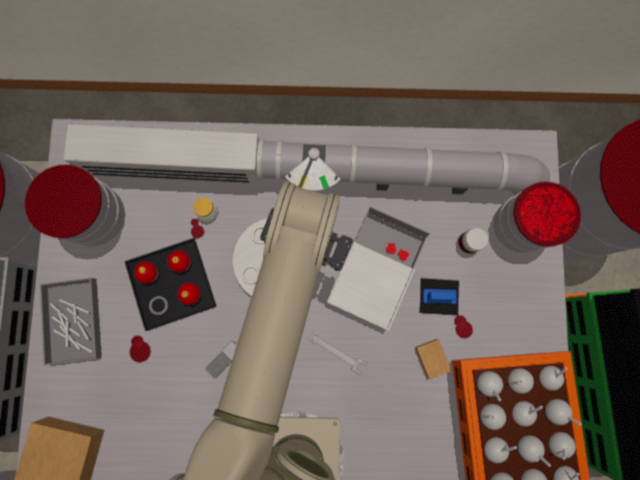

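The top view shows the baubles seated at (146,272), (179,261) and (189,294), and both flakes in the pan at (391,248) and (403,255). The scraper is on its mat at (440,296) and the bar is on yellow.

```bash
python3 -c "
from station import *
print(sign_off())"
```

```text
the job is handed in; nothing more can be done
None
```

I handed the job in at about 49 s of the 210 s; `sign_off` gave no verdict, but the last camera check showed all three baubles in tray seats, both flakes in the pan, the scraper on its mat, the lever on yellow, and the tin and jar where they started.

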